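# Level the laundry shelf and stock it from the drawer

## Task

The little shelf on the laundry worktop has gone out of level: turn its front and side foot knobs until it sits level, and only then put anything on it. Open the drawer, stand every pot from it upright in the shelf tray of its lid colour, then push the drawer fully home again, leaving the shelf level and the bottle and mug where they are.

Things in the scene. Friction and masses are not known exactly. Their poses are not given: they have to be found in the camera images.
- deck: white hinged shelf, 220 x 170 x 8 mm, carrying the two trays, on a gimbal. Origin at the pivot, 45 mm above the work surface; x points away from the front knob, y towards the side knob, z out of its top (vertical when level). Starts up to 0.13 rad out of level. Rotating it about its +y lifts the front edge (-x), about its +x the side edge (+y)
- station: fixed grey base plate of the levelling shelf, 330 x 320 x 12 mm, origin at its underside right below the pivot; x, y as for the shelf
- tray_blue (a point): centre of the floor of the blue tray on the shelf, 11 mm above the shelf's origin; inside 184 mm along x, 68 mm along y, rim 12 mm above the floor, walls 3 mm. Room for three pots in a row along x, 56 mm apart
- tray_yellow (a point): the same for the yellow tray beside it (78 mm apart along y)
- vial_side (a point): middle of the green tube level on the shelf's rear edge, 48 mm long along the shelf's y: its white bubble floats towards the high side and is midway between two black marks when the side tilt is level
- vial_front (a point): middle of the green tube level on the carrier beyond the shelf's -y edge, 48 mm long along x: the same for the front tilt
- knob_front_grip (a point): black ribbed round foot knob, 36 mm across, 30 mm tall, upright, on the base 150 mm from the pivot along -x (front); the point is on its axis, 11 mm below its top, 56 mm above the work surface. About 40 mm free beside it all round. It can be gripped at any yaw, turns stiffly (about 0.1 N m) and holds where it is left
- knob_side_grip (a point): black ribbed round foot knob, 36 mm across, 30 mm tall, on the carrier arm 135 mm from the pivot along +y, leaning with the front tilt (under 0.1 rad); the point is on its axis, 11 mm below its top, 56 mm above the work surface. About 40 mm free beside it all round. It can be gripped at any yaw, turns stiffly (about 0.1 N m) and holds where it is left
- knob_front (a joint): turn of the front foot knob in rad, 0 to 6.28 between its stops, growing clockwise seen from above. Each rad clockwise lifts the front edge (-x) of the shelf by 0.03 rad of tilt (anticlockwise lowers it), at once and without play; it does not affect the other direction. Level lies inside the range
- knob_side (a joint): turn of the side foot knob in rad, 0 to 6.28 between its stops, growing clockwise seen from above. Each rad clockwise lifts the side edge (+y) of the shelf, the edge next to the knob, by 0.03 rad of tilt (anticlockwise lowers it), at once and without play; it does not affect the other direction. Level lies inside the range
- cabinet: fixed low light-wood drawer unit, 270 mm wide (y), 220 mm deep (x), 100 mm tall; origin on the work surface 45 mm in front of the middle of its carcass front; x points into the unit, the drawer comes out along -x
- drawer (a joint): how far the drawer is out in m: 0 fully home, 0.19 at its stop; needs about 2 N (plus 8 N per m/s); stays where it is left
- drawer_handle (a point): middle of the drawer's steel bar handle, a 110 mm level bar along y, about 10 mm thick, 70 mm above the work surface, 35 mm out from the drawer's white front panel (panel 14 mm thick, 262 mm wide, top at 96 mm)
- drawer_floor (a point): middle of the drawer's floor, 20 mm above the work surface; inside 171 mm along x, 238 mm along y; side and back walls only 18 mm above the floor; the tall front panel's inner face is 85 mm from this point along -x. Out at 0.19 the whole floor is clear of the carcass
- stain_bottle: bystander: white bottle with an orange cap, 44 mm across, 90 mm tall, standing on the front (-x) +y corner of the base plate; origin at its underside
- jug: bystander: clear mug, 60 mm across without its handle, 70 mm tall, on the front -y corner of the base plate; origin at its underside
- blue1: blue-lidded pot: closed white cylinder with a blue lid, 46 mm diameter, 48 mm tall, about 90 g and bottom-heavy, origin at the centre of its underside, z up its axis. Starts upright in the shut drawer, pots in rows about 80 mm apart across it and 64 mm apart along it. May be absent
- blue2: blue-lidded pot: closed white cylinder with a blue lid, 46 mm diameter, 48 mm tall, about 90 g and bottom-heavy, origin at the centre of its underside, z up its axis. Starts upright in the shut drawer, pots in rows about 80 mm apart across it and 64 mm apart along it. May be absent
- blue3: blue-lidded pot: closed white cylinder with a blue lid, 46 mm diameter, 48 mm tall, about 90 g and bottom-heavy, origin at the centre of its underside, z up its axis. Starts upright in the shut drawer, pots in rows about 80 mm apart across it and 64 mm apart along it. May be absent
- yellow1: yellow-lidded pot: closed white cylinder with a yellow lid, 46 mm diameter, 48 mm tall, about 90 g and bottom-heavy, origin at the centre of its underside, z up its axis. Starts upright in the shut drawer, pots in rows about 80 mm apart across it and 64 mm apart along it. May be absent
- yellow2: yellow-lidded pot: closed white cylinder with a yellow lid, 46 mm diameter, 48 mm tall, about 90 g and bottom-heavy, origin at the centre of its underside, z up its axis. Starts upright in the shut drawer, pots in rows about 80 mm apart across it and 64 mm apart along it. May be absent
- yellow3: yellow-lidded pot: closed white cylinder with a yellow lid, 46 mm diameter, 48 mm tall, about 90 g and bottom-heavy, origin at the centre of its underside, z up its axis. Starts upright in the shut drawer, pots in rows about 80 mm apart across it and 64 mm apart along it. May be absent

How it is judged:
By the outcome, as a careful person would: the job done as asked, in the order asked, and still so for the second after the job is handed in, with the robot touching nothing.
Of blue1, blue2, blue3, yellow1, yellow2, yellow3 only 4 to 6 are there at a start; the rules pass over those that are not, and their reading is None.
At some moment in a run one of blue1, blue2, blue3, yellow1, yellow2, yellow3 may be knocked a few centimetres aside while the robot is not near it.
It also fails if it takes over 210 s, if anything falls off the work surface, if the arm or the gripper's body presses on something with over 40 N, if the wrist force passes 120 N, or if a joint passes its speed limit or range.

## Robot

A 6-joint arm with a two-finger parallel gripper is mounted at the origin on the work surface. World frame = base frame: x ahead of the robot, y to its left, z up, the work surface at z = 0. Lengths are in mm, angles in rad, forces in N, time in s.
With the tool pointing down it reaches from about 400 to 925 mm from the base axis. Payload 12.5 kg.
Tool frame: the origin (TCP) lies on the mounting face of the last link; the fingertips stand 190 mm ahead of it and the grasp point (between the pads) lies 171 mm ahead of it; x points along the fingers, y is the direction in which the jaws open and shut, and the axes are right-handed (so a half turn about x gives the same grasp; the last joint's range is limited). The gripper opens to 95 mm and grips with 3 to 60 N. Pads are 20 mm wide; open, the fingers measure 119 mm over their backs; the gripper's body (75 mm by 180 mm) begins 59 mm behind the grasp point.
Start: joints at [-1.242, 0.491, 1.559, -0, 1.092, -0.106], TCP at [263.287, -566.838, 404.761] pointing down, gripper open.
Joint ranges: [-3.1, 3.1], [-0.84, 2.19], [0.05, 2.79], [-1.13, 4.28], [0.06, 2.93], [-2.69, 2.69]. Speed limits (rad/s): [2.22, 2.22, 2.79, 3.14, 3.14, 3.14].

## Interface

Orientations are given as [roll, pitch, yaw] about the fixed x, y, z axes, in that order (R = Rz(yaw) Ry(pitch) Rx(roll)).
In Python, from cell import env, eyes gives the robot as it stands. The module is installed in compiled form; this text tells all that it offers.
- The arm moves only by the tool jog_arm, never from a script. Its argument "deltas" is one flat list of numbers, 7 for each row, row after row: the shift along the tool's x, y, z in mm, then the turn, a rotation vector about the tool's x, y, z in rad, then the opening, from 0 (shut) to 1 (fully open). A call has 1 to 10 rows; each row shifts and turns the pose as measured when the row begins, along the tool's axes as they then stand; what a row does not reach is not made up. A row lasts 1/8 s, in which the tool goes at most 62.5 mm and 10.7 degrees, less where a joint would pass 70% of its speed; a pose out of reach is approached as far as the arm can. A call is refused whole if a number of a shift passes 62.5 or a number of a turn 0.188, either way. A call with a gripper value outside its range is refused whole. The fingers move at their own pace and stop on an object; the grip force is fixed at half the most. Time passes only in rows, so rows that do not move let the fingers close. It gives the time, the measured TCP pose, the force and the opening at its end, in the units of the state.
- env.state(): the state, without advancing time (a new reading comes with each control period).
- eyes.read_camera(name): name is "scene" or "top" or "wrist"; returns a dict with "image" (480x640x3 uint8, red, green, blue), "fovy" (degrees; the focal length in pixels is half the picture's height over the tangent of half this angle, whatever the lens; pixels are square), "cx", "cy" (the principal point, pixels), "dist" ([k1, k2, p1, p2, k3] as OpenCV has them; the pictures are not rectified), "world_from_camera" (4x4, takes a point from camera to world coordinates). Camera axes: x right, y up, looking along -z (the intrinsics and any distortion apply to the point x, -y, -z); pixel columns grow to the right and rows downward; lengths in mm; the calibration is good to about 2 mm. A picture is of the moment at which its call begins. There is no depth.
- env.job_done(): hands the job in, once; it reports no verdict.
The state is a dict: "t": time; "joints": joint angles; "qvel": joint speeds; "tau": joint torques, N m; "eef_pos": TCP position; "tcp_rot": TCP orientation; "ft_force": force on the tool from outside, world axes, zero at the start; "moment": the same for the moment, N m; "opening": opening from 0.0 (shut) to 1.0 (fully open).
Only numpy, scipy, OpenCV 4.12 (cv2) and the standard library are available. Lean on these libraries where they do the work, as an engineer would, in place of code of your own. Each camera call takes 0.05 s, during which the arm holds its last target.

## Working session

There is one attempt and no reset: what is moved stays moved. The work goes in short steps, Python scripts to look and compute and a tool call to move; the robot and the scene stay as the last step left them, time stands still between calls to the robot, and variables do not carry over. Pictures are saved under pics/ and viewed, and the job is handed in when it is done.

Besides the shell and the picture viewer there is one more tool, called after "Request:" as name(argument=value, ...), one argument or row to a line, values as JSON. jog_arm: Moves the arm, as the interface text tells. Its arguments: {"type":"object","properties":{"deltas":{"type":"array","items":{"type":"number"}}},"required":["deltas"]}

```bash
mkdir -p pics
cat > h.py <<'E'
from cell import env, eyes
import numpy as np, cv2
def shot(name, fn):
    c=eyes.read_camera(name); cv2.imwrite('pics/'+fn, c['image'][:,:,::-1]); return c
E
python3 - <<'E'
from h import *
print(env.state())
for n in ['scene','top','wrist']:
    c=shot(n,n+'0.png'); print(n,c['fovy'],c['cx'],c['cy'],c['dist'],np.round(c['world_from_camera'],3).tolist())
E
```

```text
{'t': 0.0, 'joints': array([-1.24159593e+00,  4.91566090e-01,  1.55943705e+00,  1.15472695e-05,
        1.09170963e+00, -1.05624153e-01]), 'qvel': array([-0.00044152,  0.00136781,  0.00097598,  0.00037515, -0.00084263,
       -0.00217104]), 'tau': array([-2.47808675e-03, -6.12649012e+01, -2.58180410e+01,  6.91357744e-02,
        4.82788298e-02, -9.25320910e-05]), 'eef_pos': array([ 263.28045617, -566.80925717,  404.16184526]), 'tcp_rot': array([-1.68556329,  1.56967617,  1.89084858]), 'ft_force': array([0.18749482, 1.12851018, 0.17310025]), 'moment': array([ 0.01167353, -0.0367207 ,  0.05751903]), 'opening': 0.9994731498776751}
scene 44.10173111348392 317.37652187018614 239.66373306144348 [0.03679091 0.         0.         0.         0.        ] [[0.741, -0.453, 0.496, 1250.434], [0.671, 0.521, -0.527, -684.797], [-0.02, 0.723, 0.69, 993.856], [0.0, 0.0, 0.0, 1.0]]
top 47.726642765098745 312.56862965769824 240.18974337917464 [0.01415705 0.         0.         0.         0.        ] [[-0.028, 0.996, -0.085, 483.117], [-1.0, -0.028, 0.008, -0.398], [0.005, 0.085, 0.996, 1290.887], [0.0, 0.0, 0.0, 1.0]]
wrist 59.21901619857846 318.39859490337045 238.72505537074457 [0.02398068 0.         0.         0.         0.        ] [[0.421, 0.866, 0.27, 340.214], [-0.907, 0.403, 0.124, -531.306], [-0.001, -0.297, 0.955, 383.583], [0.0, 0.0, 0.0, 1.0]]
```

View pics/scene0.png

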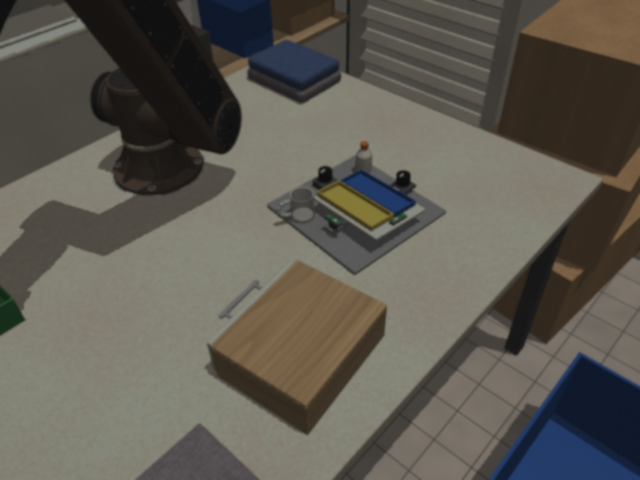

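View pics/top0.png

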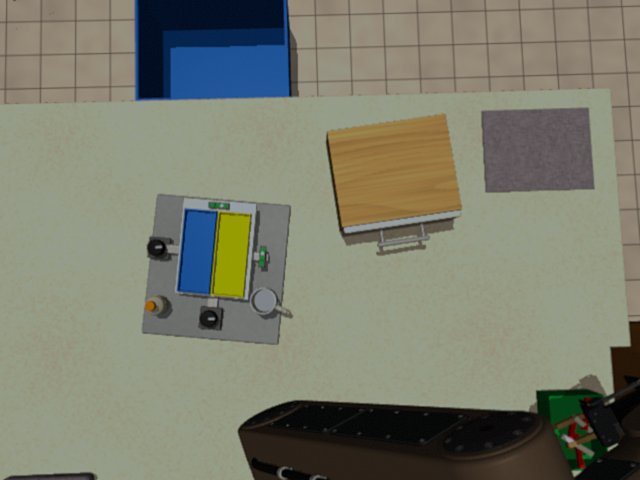

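View pics/wrist0.png

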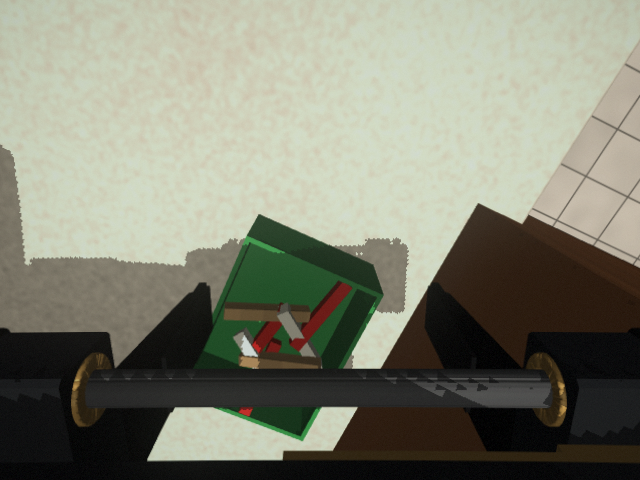

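```bash
cat >> h.py <<'E'
from scipy.spatial.transform import Rotation as R
def K(c):
    f=240/np.tan(np.radians(c['fovy'])/2); return np.array([[f,0,c['cx']],[0,f,c['cy']],[0,0,1]])
def ray(c,uv):
    p=cv2.undistortPoints(np.array([[uv]],float),K(c),np.array(c['dist']))[0,0]
    T=c['world_from_camera']; d=T[:3,:3]@np.array([p[0],-p[1],-1]); return T[:3,3],d/np.linalg.norm(d)
def onz(c,uv,z):
    o,d=ray(c,uv); return o+d*(z-o[2])/d[2]
def proj(c,P):
    T=c['world_from_camera']; q=T[:3,:3].T@(np.array(P,float)-T[:3,3]); q=q*[1,-1,-1]
    return cv2.projectPoints(q.reshape(1,3),np.zeros(3),np.zeros(3),K(c),np.array(c['dist']))[0].ravel()
def tri(c1,u1,c2,u2):
    o1,d1=ray(c1,u1);o2,d2=ray(c2,u2)
    A=np.array([d1,-d2]).T; s=np.linalg.lstsq(A,o2-o1,rcond=None)[0]
    a=o1+s[0]*d1;b=o2+s[1]*d2; return (a+b)/2,np.linalg.norm(a-b)
def toolR(s=None):
    s=s or env.state(); return R.from_euler('xyz',s['tcp_rot']).as_matrix()
def cal():
    s=env.state();M=toolR(s); print('t',round(s['t'],2),'pos',np.round(s['eef_pos'],1),'grasp',np.round(s['eef_pos']+171*M[:,0],1),'\nX',np.round(M[:,0],3),'Y',np.round(M[:,1],3),'Z',np.round(M[:,2],3),'open',round(s['opening'],3),'F',np.round(s['ft_force'],1),'q',np.round(s['joints'],2))
def goto(g,M2=None):
    """print tool-frame shift for grasp point g (world) and rotvec to M2 (tool frame)"""
    s=env.state();M=toolR(s)
    if M2 is None: M2=M
    tcp=np.array(g)-171*M2[:,0]
    print('shift tool',np.round(M.T@(tcp-s['eef_pos']),1),'rotvec',np.round(R.from_matrix(M.T@M2).as_rotvec(),3))
def down(yaw):  # jaw axis y at world yaw, x down
    x=np.array([0,0,-1.]);y=np.array([np.cos(yaw),np.sin(yaw),0]);return np.array([x,y,np.cross(x,y)]).T
E
python3 - <<'E'
from h import *
import numpy as np
cal()
c=eyes.read_camera('top')
im=c['image'].astype(int); 
cv2.imwrite('pics/top_crop.png',cv2.resize(c['image'][180:360,130:310,::-1],None,fx=3.3,fy=3.3,interpolation=cv2.INTER_CUBIC))
cv2.imwrite('pics/top_crop2.png',cv2.resize(c['image'][100:260,310:480,::-1],None,fx=3.5,fy=3.5,interpolation=cv2.INTER_CUBIC))
r,g,b=im[...,0],im[...,1],im[...,2]
roi=np.zeros(r.shape,bool);roi[180:360,130:310]=1
def big(m,n=3):
    k,l,st,ce=cv2.connectedComponentsWithStats(m.astype(np.uint8))
    o=np.argsort(-st[1:,4])[:n]+1
    return [(st[i,4],np.round(ce[i],1)) for i in o],l,o
for nm,m in dict(blue=(b>r+60)&roi,yel=(r>b+80)&(g>b+80)&roi,black=(im.max(2)<35)&roi,green=(g>r+40)&(g>b+20)&roi).items():
    L,l,o=big(m); print(nm,L)
    if nm in('blue','yel'):
        z=56; print(cv2.minAreaRect(np.argwhere(l==o[0])[:,::-1].astype(np.float32)))
        print(onz(c,L[0][1],56))
print(im[247,157],im[205,170],im[180,400],im[224,400],im[238,400])
E
```

```text
t 0.15 pos [ 263.3 -566.8  404.3] grasp [ 263.3 -566.7  233.3] 
X [-0.     0.001 -1.   ] Y [ 0.421 -0.907 -0.001] Z [-0.907 -0.421 -0.   ] open 1.001 F [-0.   0.  -0.1] q [-1.24  0.49  1.56  0.    1.09 -0.11]
blue [(np.int32(2702), array([196.5, 250.8]))]
((196.38633728027344, 250.7220001220703), (32.67289352416992, 83.61573791503906), 5.314545154571533)
[571.90810695 254.96966144  56.        ]
yel [(np.int32(2704), array([230.3, 254.1])), (np.int32(51), array([149.5, 305.6]))]
((230.17214965820312, 254.10658264160156), (32.7739372253418, 83.29287719726562), 5.194429397583008)
[562.21088717 178.28465075  56.        ]
black [(np.int32(212), array([156.4, 248.1])), (np.int32(208), array([208.2, 318.7])), (np.int32(22), array([221.1, 318.7]))]
green [(np.int32(51), array([261.4, 260.2])), (np.int32(45), array([214.5, 204.8])), (np.int32(17), array([262.4, 249.6]))]
[129 135 139] [111 113 111] [152 119  65] [127 134 131] [133 139 121]
```

View pics/top_crop.png

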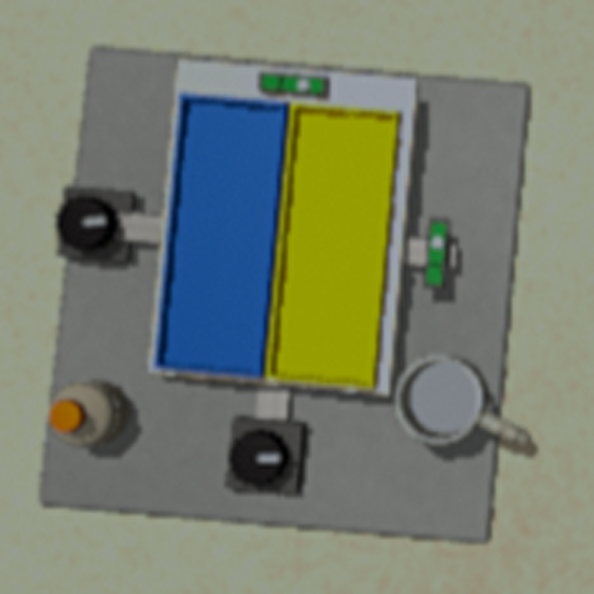

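View pics/top_crop2.png

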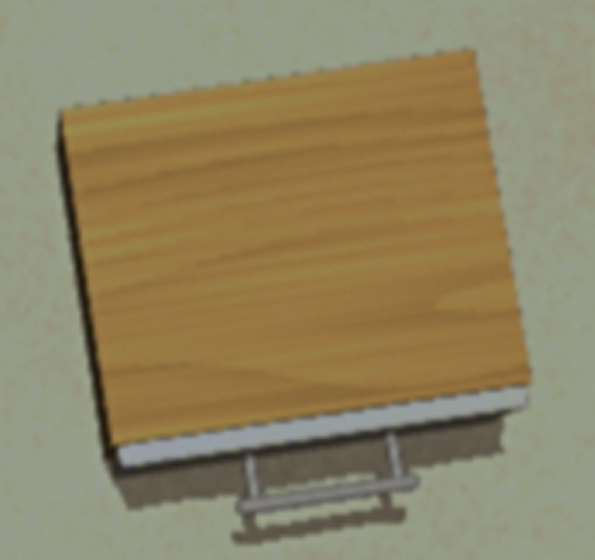

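Run:
```python
from h import *
c=eyes.read_camera('top')
P=[onz(c,(130+x/3.3-.35,180+y/3.3-.35),12)[:2] for x,y in [(92,47),(530,87),(490,542),(42,503)]]
P=np.array(P);print(np.round(P,1));cen=P.mean(0);print('station cen',cen)
xa=(P[0]-P[3])+(P[1]-P[2]);ya=(P[0]-P[1])+(P[3]-P[2]);print('yaw',np.arctan2(xa[1],xa[0]),np.arctan2(-ya[0],ya[1]),'len',np.linalg.norm(xa)/2,np.linalg.norm(ya)/2)
for nm,(x,y) in dict(kf=(258,458),ks=(86,224)).items(): print(nm,np.round(onz(c,(130+x/3.3-.35,180+y/3.3-.35),67),1))
s=3.5
def q(x,y,z): return onz(c,(310+x/s-.36,100+y/s-.36),z)[:2]
C=np.array([q(60,112,100),q(475,52,100),q(530,380,100),q(112,443,100)]);print(np.round(C,1))
xa=(C[0]-C[3])+(C[1]-C[2]);ya=(C[0]-C[1])+(C[3]-C[2]);print('cab yaw',np.arctan2(xa[1],xa[0]),np.arctan2(-ya[0],ya[1]),np.linalg.norm(xa)/2,np.linalg.norm(ya)/2)
h=np.array([q(243,507,75),q(412,482,75)]);print('handle',h,h.mean(0),np.linalg.norm(h[0]-h[1]))
print('panel', q(122,455,96),q(525,397,96))
yaw=-0.055
```

```text
[[713.2 355. ]
 [675.5  40.5]
 [352.8  76.7]
 [389.3 391.3]]
station cen [532.71426637 215.88714164]
yaw -0.11169382889372714 -0.11749611523276288 len 325.3507358451302 316.71423836565515
kf [419.1 228.9  67. ]
ks [581.1 344.3  67. ]
[[ 828.1  -48.3]
 [ 860.  -315.9]
 [ 646.8 -340.4]
 [ 614.1  -74.6]]
cab yaw 0.11834049504989111 0.12045957858247379 215.05088488373485 268.60805297643685
handle [[ 573.20414152 -158.94088418]
 [ 586.27577915 -268.24943851]] [ 579.73996034 -213.59516134] 110.08736422213829
panel [606.77706789 -80.92201124] [ 636.59237478 -337.78561057]
```

Request:
jog_arm(
  deltas=[0,-45,-41,0,0,0,1,0,-45,-41,0,0,0,1,0,-45,-41,0,0,0,1,0,-45,-41,0,0,0,1,0,-45,-41,0,0,0,1,0,-45,-41,0,0,0,1,0,-45,-41,0,0,0,1,0,-45,-41,0,0,0,1,0,-45,-41,0,0,0,1,0,-45,-41,0,0,0,1],
)

```text
t: 1.5
eef_pos: [449.1, 26.7, 404.5]
tcp_rot: [2.476, 1.567, -0.238]
ft_force: [1.4, -1.5, -0.9]
opening: 1.001
```

Request:
jog_arm(
  deltas=[0,-45,-41,0,0,0,0.6,0,-45,-41,0,0,0,0.6,0,-45,-41,0,0,0,0.6,0,0,0,0,0,0,0.6],
)

```text
t: 2.0
eef_pos: [505.6, 209.0, 404.6]
tcp_rot: [2.591, 1.566, -0.119]
ft_force: [-0.1, -0.7, -0.6]
opening: 0.642
```

Run:
```python
from h import *
cal(); c=shot('wrist','w1.png')
for n,p in dict(pivot=(567,217,56),kf=(419,229,67),ks=(581,344,67)).items(): print(n,proj(c,p))
```

```text
t 2.0 pos [505.6 209.  404.6] grasp [506.5 208.9 233.6] 
X [ 0.005 -0.001 -1.   ] Y [ 0.419 -0.908  0.003] Z [-0.908 -0.419 -0.005] open 0.642 F [-0.1 -0.7 -0.6] q [ 0.27  0.38  1.75 -0.    1.    1.41]
pivot [341.161905   144.72938898]
kf [251.05521826 306.02959132]
ks [183.94273537  47.26614577]
```

View pics/w1.png

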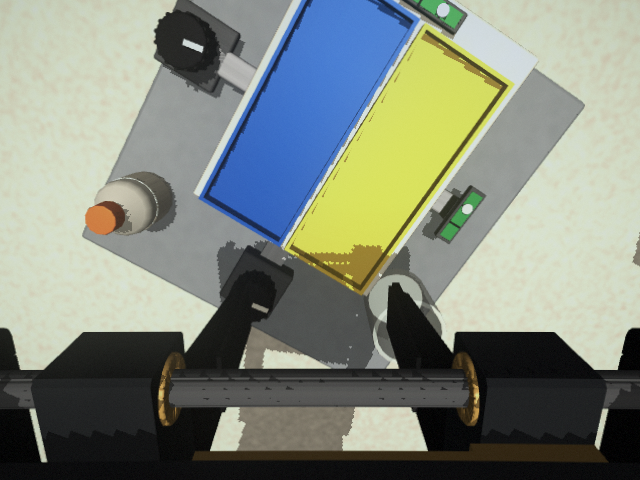

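Run:
```python
import cv2,numpy as np
im=cv2.imread('pics/w1.png')
a=cv2.resize(im[0:60,390:490],None,fx=4,fy=4,interpolation=cv2.INTER_NEAREST)
b=cv2.resize(im[170:260,410:510],None,fx=4,fy=4,interpolation=cv2.INTER_NEAREST)
cv2.imwrite('pics/v1.png',np.vstack([a,b]))
```

```text
(no output)
```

View pics/v1.png

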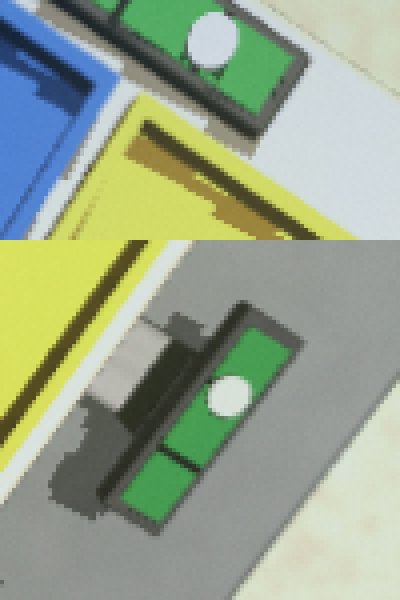

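Run:
```python
from h import *
c=eyes.read_camera('wrist')
im=c['image']
cv2.imwrite('pics/k1.png',cv2.resize(im[0:120,130:260,::-1],None,fx=4,fy=4,interpolation=cv2.INTER_NEAREST))
cv2.imwrite('pics/k2.png',cv2.resize(im[220:340,190:320,::-1],None,fx=4,fy=4,interpolation=cv2.INTER_NEAREST))
for u in [(186,43),(188,44)]: print(onz(c,u,67))
P=[(84,236),(585,103)]
for u in P: print(onz(c,u,12))
# trays corners blue: floor pts
for u in [(202,196),(282,243),(419,20),(296,0)]: print(onz(c,u,66))
```

```text
[583.61203363 341.76184066  67.        ]
[583.59934612 340.32591804  67.        ]
[392.1971659  389.38734909  12.        ]
[678.73945869  41.79422356  12.        ]
[487.95311053 295.92456378  66.        ]
[478.79640773 225.70159553  66.        ]
[662.89290037 203.83959693  66.        ]
[639.16266905 284.23062062  66.        ]
```

View pics/k1.png

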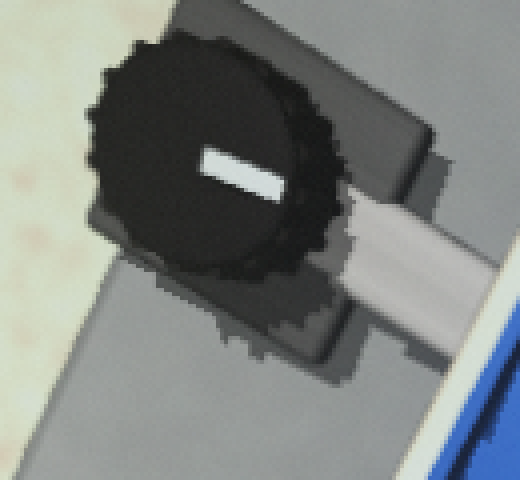

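View pics/k2.png

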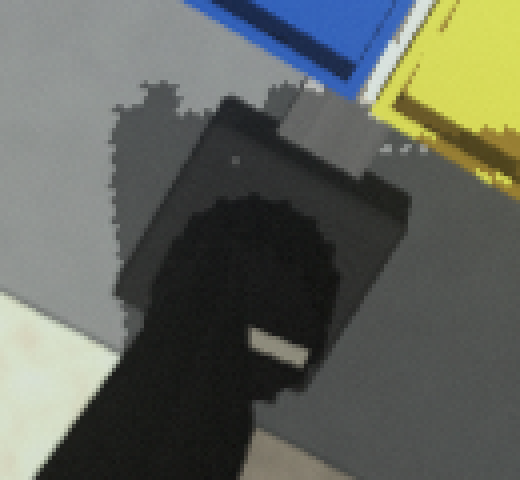

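Request:
jog_arm(
  deltas=[0,-28,34,0,0,0,0.55,0,-28,34,0,0,0,0.55,0,0,0,-0.187,0,0,0.55,0,0,0,-0.187,0,0,0.55,0,0,0,-0.187,0,0,0.55,0,0,0,-0.187,0,0,0.55,0,0,0,-0.187,0,0,0.55,0,0,0,-0.187,0,0,0.55,0,0,0,-0.187,0,0,0.55,0,0,0,-0.187,0,0,0.55],
)

```text
t: 3.35
eef_pos: [415.3, 214.6, 405.8]
tcp_rot: [0.631, 1.566, -0.583]
ft_force: [-0.8, 0.1, 0.0]
opening: 0.549
```

Request:
jog_arm(
  deltas=[0,0,0,-0.187,0,0,0.55,0,0,0,-0.187,0,0,0.55,0,0,0,-0.187,0,0,0.55,0,0,0,-0.187,0,0,0.55,0,0,0,-0.1,0,0,0.55,0,0,0,0,0,0,0.55],
)

```text
t: 4.1
eef_pos: [414.1, 205.6, 407.0]
tcp_rot: [-0.305, 1.565, -0.668]
ft_force: [0.5, 0.5, -0.2]
opening: 0.549
```

Run:
```python
from h import *
cal(); c=shot('wrist','w2.png'); print(proj(c,(420,231,67)))
s=env.state();yaw=np.arctan2(*toolR(s)[[1,0],1]);print(yaw); goto((420,231,130),down(yaw))
```

```text
t 4.1 pos [414.1 205.6 407. ] grasp [414.9 205.  236. ] 
X [ 0.005 -0.004 -1.   ] Y [ 0.355  0.935 -0.002] Z [ 0.935 -0.355  0.006] open 0.549 F [ 0.5  0.5 -0.2] q [ 0.32  0.26  1.94 -0.01  0.94 -0.89]
[352.182519   213.27177769]
1.2062316033543412
shift tool [105.9  25.9  -4.1] rotvec [0.    0.006 0.002]
```

View pics/w2.png

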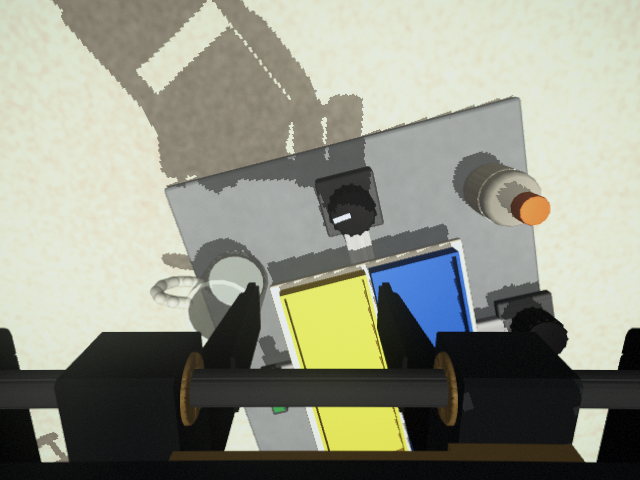

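Request:
jog_arm(
  deltas=[53,13,-2,0,0.006,0,0.55,53,13,-2,0,0,0,0.55,0,0,0,0,0,0,0.55],
)

```text
t: 4.53
eef_pos: [420.5, 229.9, 300.1]
tcp_rot: [0.194, 1.568, -0.18]
ft_force: [-0.3, -0.3, -0.0]
opening: 0.554
```

Run:
```python
from h import *
cal(); c=shot('wrist','w3.png'); print(proj(c,(420,231,67)))
s=env.state();yaw=np.arctan2(*toolR(s)[[1,0],1]);print(yaw); goto((419,231.5,60),down(yaw))
```

```text
t 4.53 pos [420.5 229.9 300.1] grasp [420.9 229.8 129.1] 
X [ 0.002 -0.    -1.   ] Y [0.366 0.931 0.   ] Z [ 0.931 -0.366  0.002] open 0.554 F [-0.3 -0.3 -0. ] q [ 0.36  0.44  2.02 -0.    0.68 -0.83]
[319.55875463 268.06218778]
1.1960655752153793
shift tool [71.   0.8 -2.7] rotvec [-0.     0.005 -0.002]
```

View pics/w3.png

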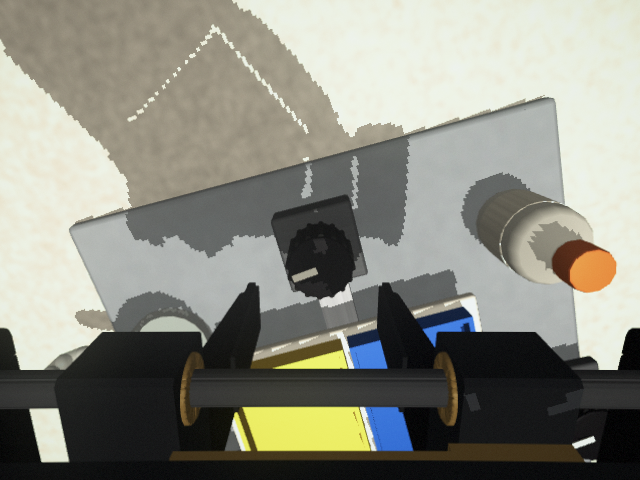

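Request:
jog_arm(
  deltas=[35,0,-1,0,0.005,0,0.55,34,0.5,-1.5,0,0,0,0.55,0,0,0,0,0,0,0.55,0,0,0,0,0,0,0.2,0,0,0,0,0,0,0.2,0,0,0,0,0,0,0.2],
)

```text
t: 5.32
eef_pos: [420.7, 229.2, 242.2]
tcp_rot: [0.819, 1.559, 0.44]
ft_force: [3.4, -3.1, -34.8]
opening: 0.368
```

Run:
```python
from h import *
cal(); print(np.arctan2(*toolR()[[1,0],1]),env.state()['moment'])
```

```text
t 5.33 pos [420.7 229.2 242.2] grasp [422.5 230.1  71.2] 
X [ 0.011  0.005 -1.   ] Y [0.37  0.929 0.009] Z [ 0.929 -0.37   0.008] open 0.368 F [  3.4  -3.1 -34.8] q [ 0.36  0.54  2.07  0.    0.52 -0.83]
1.1917744579794447 [-0.35430088 -0.86155588  0.02348016]
```

Run:
```python
from h import *
shot('wrist','w4.png'); c=shot('scene','s4.png')
cv2.imwrite('pics/s4c.png',cv2.resize(c['image'][110:260,250:450,::-1],None,fx=3.5,fy=3.5))
```

```text
(no output)
```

View pics/w4.png

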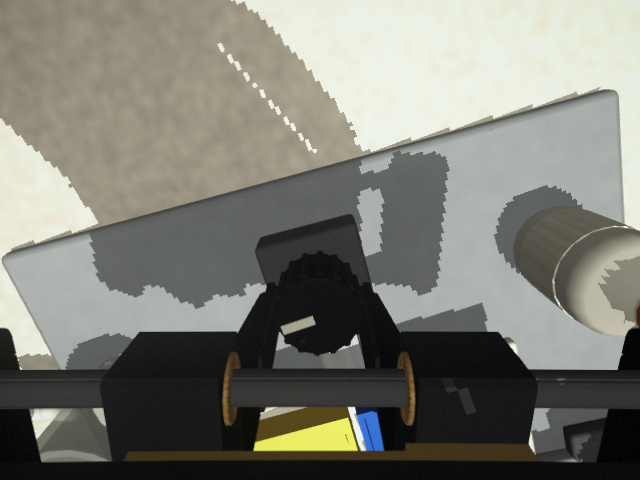

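View pics/s4c.png

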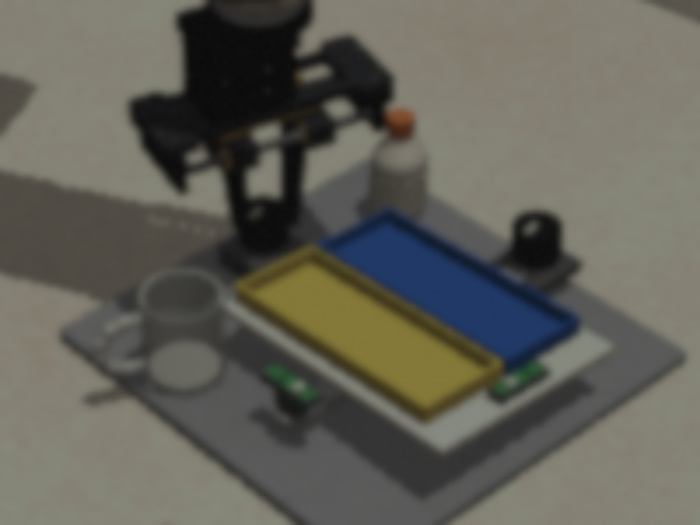

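Request:
jog_arm(
  deltas=[0,0,0,0,0,0,0.55,0,0,0,0,0,0,0.55],
)

```text
t: 5.68
eef_pos: [421.0, 229.2, 243.7]
tcp_rot: [0.812, 1.557, 0.433]
ft_force: [0.6, -0.6, 0.1]
opening: 0.519
```

Run:
```python
from h import *
cal()
yaw=np.arctan2(*toolR()[[1,0],1]);goto((420.5,231,60),down(yaw))
```

```text
t 5.67 pos [421.  229.2 243.7] grasp [423.1 230.1  72.8] 
X [ 0.012  0.006 -1.   ] Y [0.371 0.929 0.01 ] Z [ 0.929 -0.371  0.009] open 0.519 F [ 0.6 -0.6  0.1] q [ 0.36  0.54  2.07  0.    0.52 -0.83]
shift tool [12.7  1.4 -1.3] rotvec [-0.     0.009 -0.01 ]
```

Request:
jog_arm(
  deltas=[12,1,-1,0,0.009,-0.01,0.55,0,0,0,0,0,0,0.55],
)

```text
t: 5.92
eef_pos: [420.7, 230.8, 231.8]
tcp_rot: [0.507, 1.569, 0.128]
ft_force: [0.8, 0.6, -0.0]
opening: 0.55
```

Run:
```python
from h import *
cal()
yaw=np.arctan2(*toolR()[[1,0],1]);goto((420.5,231,60),down(yaw))
```

```text
t 5.92 pos [420.7 230.8 231.8] grasp [421.  230.8  60.8] 
X [ 0.001  0.    -1.   ] Y [0.371 0.929 0.001] Z [ 0.929 -0.371  0.001] open 0.55 F [ 0.8  0.6 -0. ] q [ 0.36  0.56  2.07 -0.    0.51 -0.83]
shift tool [ 0.8  0.1 -0.3] rotvec [-0.     0.001 -0.001]
```

Request:
jog_arm(
  deltas=[0,0,0,0,0,0,0.2,0,0,0,0,0,0,0.2,0,0,0,0,0,0,0.2],
)

```text
t: 6.3
eef_pos: [420.7, 230.8, 231.8]
tcp_rot: [0.25, 1.57, -0.13]
ft_force: [0.1, -2.7, -0.6]
opening: 0.374
```

Run:
```python
from h import *
cal();print(env.state()['moment'])
```

```text
t 6.3 pos [420.7 230.8 231.8] grasp [420.9 230.8  60.8] 
X [ 0.001 -0.    -1.   ] Y [0.37  0.929 0.   ] Z [ 0.929 -0.37   0.001] open 0.374 F [ 0.1 -2.7 -0.6] q [ 0.36  0.56  2.07 -0.    0.51 -0.83]
[-0.41666484 -0.13993168  0.06165392]
```

Request:
jog_arm(
  deltas=[0,0,0,0.17,0,0,0.2,0,0,0,0.17,0,0,0.2,0,0,0,0.17,0,0,0.2,0,0,0,0,0,0,0.2],
)

```text
t: 6.8
eef_pos: [420.5, 230.5, 231.8]
tcp_rot: [0.215, 1.57, -0.687]
ft_force: [0.6, 0.7, -1.4]
opening: 0.376
```

Run:
```python
from h import *
cal();print(env.state()['moment'],np.arctan2(*toolR()[[1,0],1]))
```

```text
t 6.8 pos [420.5 230.5 231.8] grasp [420.6 230.5  60.8] 
X [ 0.001 -0.001 -1.   ] Y [0.785 0.62  0.   ] Z [ 0.62  -0.785  0.001] open 0.376 F [ 0.6  0.7 -1.4] q [ 0.36  0.56  2.07 -0.    0.51 -0.3 ]
[-0.01743729 -0.22032864 -0.06637109] 0.6683180272569914
```

Request:
jog_arm(
  deltas=[0,0,0,0.17,0,0,0.2,0,0,0,0.17,0,0,0.2,0,0,0,0.17,0,0,0.2,0,0,0,0.17,0,0,0.2,0,0,0,0.17,0,0,0.2,0,0,0,0,0,0,0.2],
)

```text
t: 7.55
eef_pos: [420.1, 230.5, 231.8]
tcp_rot: [-0.131, 1.57, -1.881]
ft_force: [-0.3, -1.1, -1.8]
opening: 0.374
```

Run:
```python
from h import *
cal();print(env.state()['moment'],np.arctan2(*toolR()[[1,0],1]))
c=shot('top','t5.png');im=c['image'][:,:,::-1]
d=shot('scene','s5.png');im2=d['image'][:,:,::-1];e=shot('wrist','w5.png')
a=cv2.resize(im[190:280,200:280],None,fx=5,fy=5,interpolation=cv2.INTER_CUBIC)
b=cv2.resize(im2[200:250,310:410],None,fx=4,fy=4,interpolation=cv2.INTER_CUBIC)
cv2.imwrite('pics/tv5.png',a);cv2.imwrite('pics/sv5.png',b)
```

```text
t 7.55 pos [420.1 230.5 231.8] grasp [420.1 230.3  60.8] 
X [-0.    -0.001 -1.   ] Y [ 0.984 -0.178 -0.   ] Z [-0.178 -0.984  0.001] open 0.374 F [-0.3 -1.1 -1.8] q [ 0.36  0.56  2.07 -0.    0.51  0.54]
[-0.22592641 -0.20826476 -0.07787904] -0.17892685903296185
```

View pics/tv5.png

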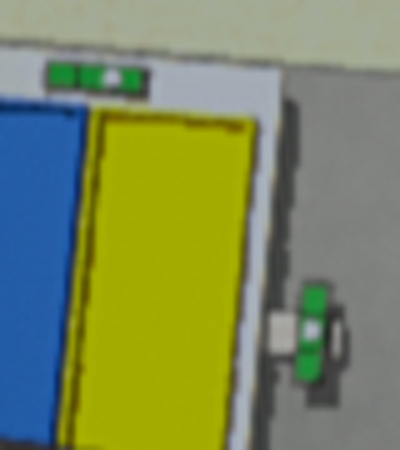

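View pics/w5.png

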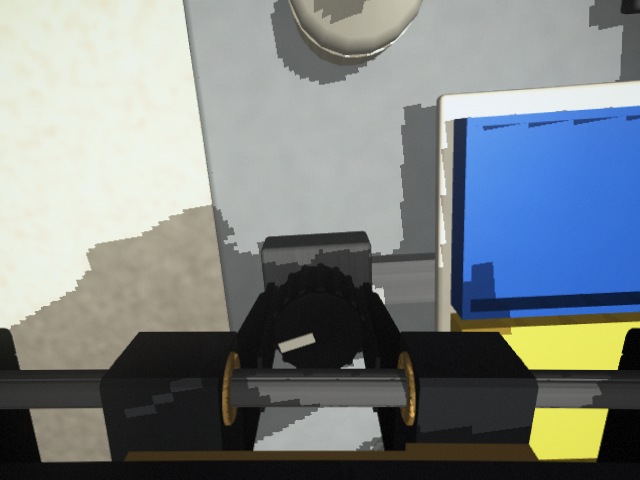

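Request:
jog_arm(
  deltas=[0,0,0,0,0,0,0.55,0,0,0,0,0,0,0.55,-45,0,0,0,0,0,0.55,-45,0,0,0,0,0,0.55,0,47,-48,0,0,0,0.55,0,47,-48,0,0,0,0.55,0,47,-48,0,0,0,0.55,0,0,0,0,0,0,0.55],
)

```text
t: 8.7
eef_pos: [575.7, 343.0, 325.8]
tcp_rot: [1.989, 1.568, 0.25]
ft_force: [-0.0, -0.4, -0.5]
opening: 0.551
```

Run:
```python
from h import *
cal(); e=shot('wrist','w6.png');
yaw=np.arctan2(*toolR()[[1,0],1]);goto((585,348,75),down(yaw));print(proj(e,(585,348,67)))
```

```text
t 8.7 pos [575.7 343.  325.8] grasp [576.1 343.1 154.8] 
X [ 0.002  0.001 -1.   ] Y [ 0.986 -0.167  0.002] Z [-0.167 -0.986 -0.001] open 0.551 F [-0.  -0.4 -0.5] q [ 0.44  0.63  1.52 -0.    0.99  0.61]
shift tool [79.7  9.5 -7.6] rotvec [-0.     0.    -0.001]
[330.90107152 245.48548847]
```

View pics/w6.png

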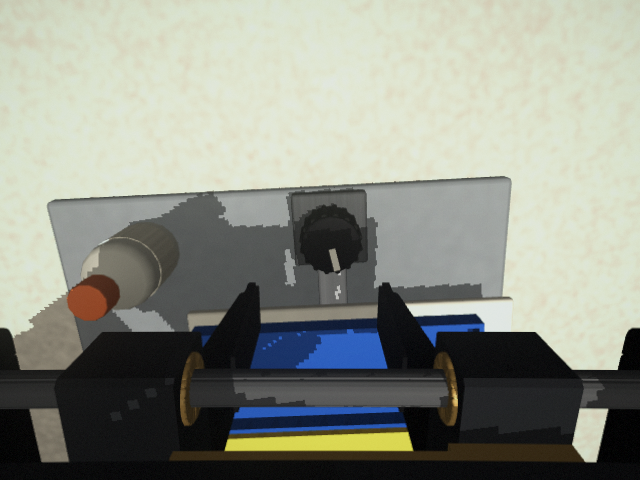

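Request:
jog_arm(
  deltas=[40,5,-4,0,0,0,0.55,40,5,-4,0,0,0,0.55,0,0,0,0,0,0,0.55],
)

```text
t: 9.12
eef_pos: [583.4, 346.8, 244.9]
tcp_rot: [-0.3, 1.57, -2.037]
ft_force: [-1.0, 0.5, 0.7]
opening: 0.55
```

Run:
```python
from h import *
cal(); 
yaw=np.arctan2(*toolR()[[1,0],1]);goto((585,348.5,60),down(yaw))
```

```text
t 9.12 pos [583.4 346.8 244.9] grasp [583.3 346.6  73.9] 
X [-0.    -0.001 -1.   ] Y [ 0.986 -0.166 -0.   ] Z [-0.166 -0.986  0.001] open 0.55 F [-1.   0.5  0.7] q [ 0.44  0.74  1.55 -0.    0.85  0.61]
shift tool [13.9  1.3 -2. ] rotvec [0.    0.001 0.   ]
```

Request:
jog_arm(
  deltas=[14,1,-2,0,0.001,0,0.55,0,0,0,0,0,0,0.55,0,0,0,0,0,0,0.2,0,0,0,0,0,0,0.2,0,0,0,0,0,0,0.2,0,0,0,0.17,0,0,0.2,0,0,0,0.17,0,0,0.2],
)

```text
t: 10.0
eef_pos: [584.2, 348.2, 235.1]
tcp_rot: [2.495, 1.566, 0.411]
ft_force: [0.3, -1.3, -3.3]
opening: 0.373
```

Run:
```python
from h import *
cal();print(env.state()['moment'],np.arctan2(*toolR()[[1,0],1]))
```

```text
t 10.0 pos [584.2 348.2 235.1] grasp [585.  348.6  64.1] 
X [ 0.005  0.002 -1.   ] Y [ 0.871 -0.492  0.003] Z [-0.492 -0.871 -0.004] open 0.373 F [ 0.3 -1.3 -3.3] q [ 0.44  0.75  1.56 -0.    0.83  0.95]
[-0.15199761 -0.24510487  0.12751124] -0.5139502084969366
```

Request:
jog_arm(
  deltas=[0,0,0,0.17,0,0,0.2,0,0,0,0.17,0,0,0.2,0,0,0,0.17,0,0,0.2,0,0,0,0.17,0,0,0.2,0,0,0,0.15,0,0,0.2,0,0,0,0,0,0,0.2],
)

```text
t: 10.75
eef_pos: [584.5, 347.9, 235.1]
tcp_rot: [3.125, 1.565, 0.184]
ft_force: [-0.7, 0.4, -2.0]
opening: 0.375
```

Run:
```python
from h import *
cal();print(env.state()['moment'],np.arctan2(*toolR()[[1,0],1]))
c=shot('top','t7.png');im=c['image'][:,:,::-1];e=shot('wrist','w7.png')
a=cv2.resize(im[190:280,200:280],None,fx=5,fy=5,interpolation=cv2.INTER_CUBIC)
cv2.imwrite('pics/tv7.png',a)
```

```text
t 10.75 pos [584.5 347.9 235.1] grasp [585.4 348.   64.1] 
X [ 0.006  0.001 -1.   ] Y [ 0.199 -0.98   0.   ] Z [-0.98  -0.199 -0.006] open 0.375 F [-0.7  0.4 -2. ] q [ 0.44  0.75  1.56 -0.    0.83  1.81]
[ 0.10567488 -0.02229547 -0.07865606] -1.3703754342789982
```

View pics/tv7.png

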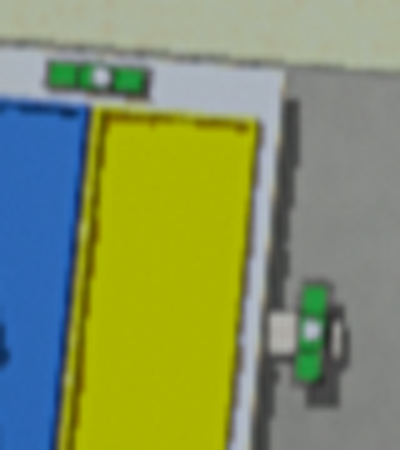

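View pics/w7.png

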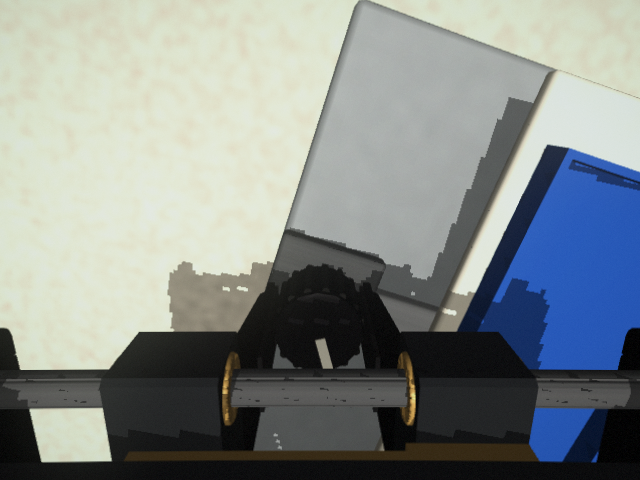

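Request:
jog_arm(
  deltas=[0,0,0,0.17,0,0,0.2,0,0,0,0.03,0,0,0.2,0,0,0,0,0,0,0.55,0,0,0,0,0,0,0.55,-50,0,0,0,0,0,0.55,-50,0,0,0,0,0,0.55,0,53,28,0,0,0,0.55,0,53,28,0,0,0,0.55,0,53,28,0,0,0,0.55,0,0,0,0,0,0,0.55],
)

```text
t: 12.1
eef_pos: [500.5, 183.6, 338.7]
tcp_rot: [-2.997, 1.561, 0.171]
ft_force: [0.7, 0.8, -0.7]
opening: 0.552
```

Run:
```python
from h import *
cal();print(env.state()['moment'],np.arctan2(*toolR()[[1,0],1]))
e=shot('wrist','w8.png')
```

```text
t 12.1 pos [500.5 183.6 338.7] grasp [502.2 183.9 167.7] 
X [ 0.01   0.002 -1.   ] Y [ 0.026 -1.    -0.001] Z [-1.    -0.026 -0.01 ] open 0.552 F [ 0.7  0.8 -0.7] q [ 0.23  0.44  1.86 -0.    0.83  1.77]
[ 0.03732929  0.0355504  -0.01137912] -1.5447648865191888
```

View pics/w8.png

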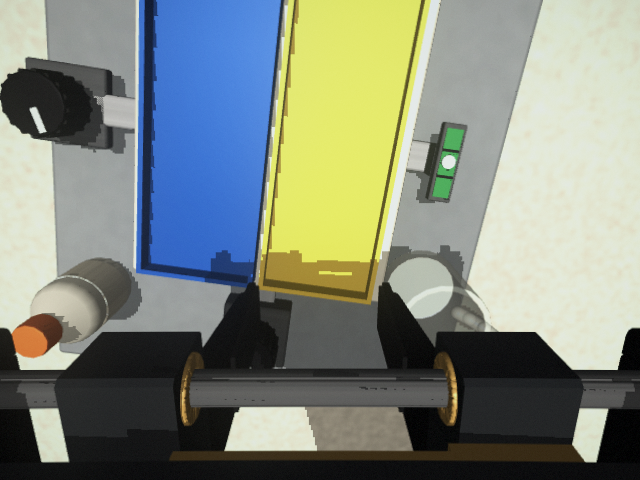

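Request:
jog_arm(
  deltas=[0,0,-60,0,0.01,0,0.55,0,0,0,0,0,0,0.55],
)

```text
t: 12.4
eef_pos: [563.8, 188.0, 340.3]
tcp_rot: [-3.034, 1.547, 0.138]
ft_force: [0.1, -0.1, -0.2]
opening: 0.55
```

```bash
cat > vial.py <<'E'
from h import *
def vial(im,box,save=None):
    # green tube body (minAreaRect), bubble = bright blob inside; offset along long axis, fraction of tube length*48mm
    y0,y1,x0,x1=box; p=im[y0:y1,x0:x1].astype(int)
    g=((p[...,1]>p[...,0]+40)&(p[...,1]>p[...,2]+30)).astype(np.uint8)
    pts=np.argwhere(g)[:,::-1].astype(np.float32)
    r=cv2.minAreaRect(pts); b=cv2.boxPoints(r)
    e=[b[1]-b[0],b[2]-b[1]]; L=max(e,key=np.linalg.norm); n=np.linalg.norm(L); u=L/n
    m=np.zeros(g.shape,np.uint8); cv2.fillPoly(m,[b.astype(np.int32)],1)
    w=(p.min(2)>150)&(m>0); q=np.argwhere(w)[:,::-1]
    bub=q.mean(0); c=np.array(r[0])
    # black marks: dark pixels inside the shrunk rect
    v=np.array([-u[1],u[0]]); yy,xx=np.mgrid[:g.shape[0],:g.shape[1]]; d=np.stack([xx,yy],-1)-c
    wd=min(r[1]); inn=(abs(d@v)<wd*.4)&(abs(d@u)<n*.42); dk=inn&(p.max(2)<70)
    s=d[dk]@u; lo,hi=s[s<0],s[s>0]
    mk=((lo.mean() if len(lo) else np.nan),(hi.mean() if len(hi) else np.nan))
    print('tube c',c+[x0,y0],'len',n,'wid',wd,'bub',bub+[x0,y0],'npx',len(q),'off px from tube c',(bub-c)@u,'marks',np.round(mk,2),'u',np.round(u,2),'bub-markmid mm',((bub-c)@u-np.mean(mk))*48/n)
    if save: cv2.imwrite(save,cv2.resize(im[y0:y1,x0:x1,::-1],None,fx=5,fy=5,interpolation=cv2.INTER_NEAREST))
E
python3 - <<'E'
from vial import *
cal()
e=shot('wrist','w9.png')
E
```

```text
t 12.4 pos [563.8 188.  340.3] grasp [567.9 188.6 169.3] 
X [ 0.024  0.003 -1.   ] Y [ 0.03  -1.    -0.003] Z [-0.999 -0.03  -0.024] open 0.55 F [ 0.1 -0.1 -0.2] q [ 0.21  0.52  1.71 -0.    0.89  1.75]
```

View pics/w9.png

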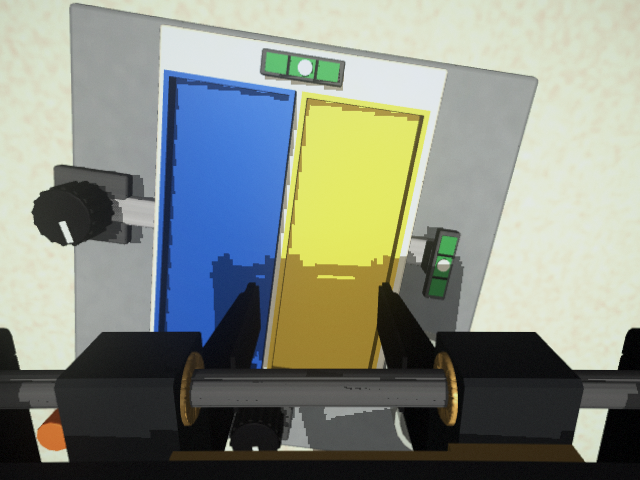

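Run:
```python
from vial import *
im=cv2.imread('pics/w9.png')[:,:,::-1]; im8=cv2.imread('pics/w8.png')[:,:,::-1]
vial(im,(35,100,250,360),'pics/va.png'); vial(im,(215,315,412,475),'pics/vb.png'); vial(im8,(110,215,415,480),'pics/vc.png')
a=cv2.imread('pics/va.png');b=cv2.imread('pics/vb.png');c=cv2.imread('pics/vc.png')
h=525;o=np.zeros((h,800,3),np.uint8);x=0
for k in (b,c): o[:k.shape[0],x:x+k.shape[1]]=k[:h];x+=k.shape[1]+10
cv2.imwrite('pics/vv.png',o)
```

```text
tube c [301.53902435  66.7512207 ] len 74.17145 wid 19.564682006835938 bub [304.55555556  67.0952381 ] npx 189 off px from tube c 3.0334016184356924 marks [-14.06  14.03] u [0.99 0.15] bub-markmid mm 1.9732646045262114
tube c [442.26470566 265.44117737] len 61.846584 wid 15.279743194580078 bub [443.28 262.24] npx 50 off px from tube c 3.351843206422312 marks [-12.43  10.45] u [ 0.24 -0.97] bub-markmid mm 3.368544168674648
tube c [447.54775238 162.62640381] len 71.13056 wid 16.78951072692871 bub [448.48387097 161.54193548] npx 155 off px from tube c 1.2671915424185556 marks [-14.18  12.7 ] u [ 0.22 -0.97] bub-markmid mm 1.3549721350531982
```

View pics/va.png

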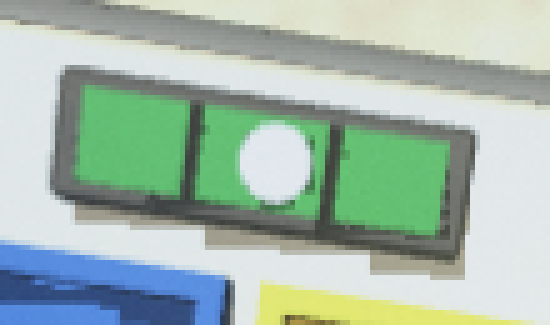

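View pics/vv.png

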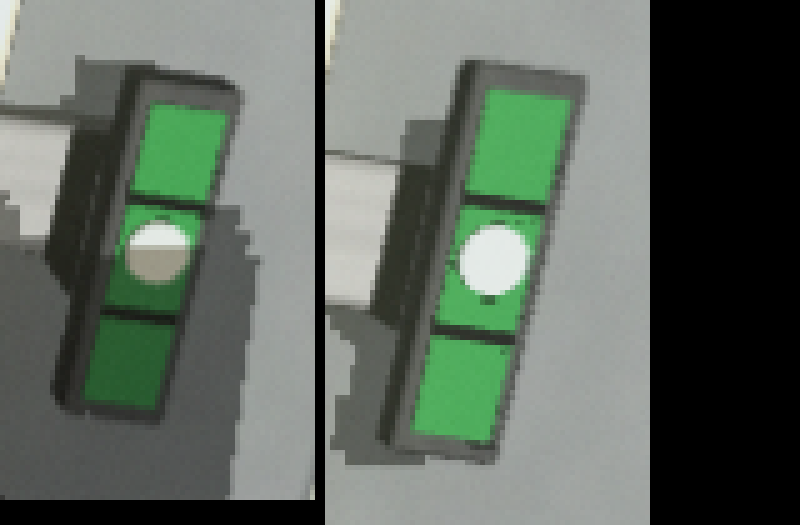

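Run:
```python
from vial import *
im=cv2.imread('pics/w1.png')[:,:,::-1]
vial(im,(170,260,415,500)); vial(im,(0,40,390,480))
```

```text
tube c [460.86899567 215.51747131] len 55.091057 wid 12.102275848388672 bub [466.98863636 208.64772727] npx 88 off px from tube c 9.174411124657375 marks [-10.94    nan] u [ 0.61 -0.79] bub-markmid mm nan
tube c [438.11074066   7.1275177 ] len 49.317757 wid 17.44964027404785 bub [442.61029412   9.63970588] npx 136 off px from tube c 5.126823381369216 marks [-18.49    nan] u [0.82 0.57] bub-markmid mm nan
```

Run:
```python
from h import *
yaw=np.arctan2(*toolR()[[1,0],1]);goto((585.4,348.3,150),down(yaw))
```

```text
shift tool [  19.9 -159.3  -27.8] rotvec [-0.    -0.021  0.002]
```

Request:
jog_arm(
  deltas=[7,-53,-9,0,-0.021,0,0.55,6,-53,-9,0,0,0,0.55,7,-53,-9,0,0,0,0.55,0,0,0,0,0,0,0.55],
)

```text
t: 12.95
eef_pos: [582.9, 355.4, 319.3]
tcp_rot: [-0.963, 1.568, 2.214]
ft_force: [-0.6, -0.4, 0.1]
opening: 0.55
```

Run:
```python
from h import *
cal();yaw=np.arctan2(*toolR()[[1,0],1]);goto((585.4,348.3,60),down(yaw))
```

```text
t 12.95 pos [582.9 355.4 319.3] grasp [582.6 355.8 148.3] 
X [-0.001  0.002 -1.   ] Y [ 0.035 -0.999 -0.002] Z [-0.999 -0.035  0.001] open 0.55 F [-0.6 -0.4  0.1] q [0.45 0.66 1.49 0.   0.99 1.99]
shift tool [88.2  7.4 -2.4] rotvec [0.    0.001 0.002]
```

Request:
jog_arm(
  deltas=[30,4,-1,0,0.001,0,0.55,30,3,-1,0,0,0,0.55,20,0,0,0,0,0,0.55,0,0,0,0,0,0,0.55],
)

```text
t: 13.45
eef_pos: [582.6, 349.6, 237.6]
tcp_rot: [-0.846, 1.569, 2.336]
ft_force: [-0.3, -0.1, 0.0]
opening: 0.546
```

Run:
```python
from h import *
cal();yaw=np.arctan2(*toolR()[[1,0],1]);goto((585.4,348.3,60),down(yaw))
```

```text
t 13.45 pos [582.6 349.6 237.6] grasp [582.4 349.9  66.6] 
X [-0.001  0.001 -1.   ] Y [ 0.041 -0.999 -0.001] Z [-0.999 -0.041  0.001] open 0.546 F [-0.3 -0.1  0. ] q [0.44 0.75 1.55 0.   0.84 1.97]
shift tool [ 6.6  1.4 -2.8] rotvec [0.    0.001 0.001]
```

Request:
jog_arm(
  deltas=[6,1,-3,0,0,0,0.55,0,0,0,0,0,0,0.2,0,0,0,0,0,0,0.2,0,0,0,0,0,0,0.2,0,0,0,0.165,0,0,0.2,0,0,0,0.165,0,0,0.2,0,0,0,0,0,0,0.2],
)

```text
t: 14.32
eef_pos: [586.0, 347.3, 233.7]
tcp_rot: [-1.974, 1.57, 0.871]
ft_force: [-0.1, 0.6, -3.9]
opening: 0.374
```

Run:
```python
from h import *
cal();print(np.arctan2(*toolR()[[1,0],1]))
```

```text
t 14.32 pos [586.  347.3 233.7] grasp [586.1 347.4  62.7] 
X [ 0.001  0.001 -1.   ] Y [-0.292 -0.956 -0.001] Z [-0.956  0.292 -0.   ] open 0.374 F [-0.1  0.6 -3.9] q [0.44 0.76 1.55 0.   0.83 2.31]
-1.8672780144107217
```

Request:
jog_arm(
  deltas=[0,0,0,0,0,0,0.55,0,0,0,0,0,0,0.55,-45,0,0,0,0,0,0.55,-45,0,0,0,0,0,0.55,0,40,31,0,0,0,0.55,0,40,31,0,0,0,0.55,0,40,31,0,0,0,0.55,0,36,28,0,0,0,0.55,0,0,0,0,0,0,0.55],
)

```text
t: 15.45
eef_pos: [420.8, 228.5, 328.6]
tcp_rot: [-2.472, 1.564, 0.392]
ft_force: [0.7, -0.1, 0.1]
opening: 0.549
```

Run:
```python
from h import *
cal();yaw=np.arctan2(*toolR()[[1,0],1]);goto((420.3,230.4,60),down(yaw))
```

```text
t 15.45 pos [420.8 228.5 328.6] grasp [421.9 228.9 157.6] 
X [ 0.006  0.002 -1.   ] Y [-0.274 -0.962 -0.004] Z [-0.962  0.274 -0.005] open 0.549 F [ 0.7 -0.1  0.1] q [0.36 0.39 2.   0.   0.75 2.21]
shift tool [97.6 -1.3  1.5] rotvec [-0.    -0.005  0.004]
```

Request:
jog_arm(
  deltas=[40,0,0,0,-0.005,0.004,0.55,40,0,0,0,0,0,0.55,10,-1,1,0,0,0,0.55,0,0,0,0,0,0,0.55],
)

```text
t: 15.95
eef_pos: [423.0, 231.2, 239.0]
tcp_rot: [-2.516, 1.563, 0.353]
ft_force: [0.3, 0.1, -0.3]
opening: 0.546
```

Run:
```python
from h import *
cal();yaw=np.arctan2(*toolR()[[1,0],1]);goto((420.3,230.4,60),down(yaw))
```

```text
t 15.95 pos [423.  231.2 239. ] grasp [424.3 231.7  68. ] 
X [ 0.007  0.003 -1.   ] Y [-0.269 -0.963 -0.005] Z [-0.963  0.269 -0.006] open 0.546 F [ 0.3  0.1 -0.3] q [ 0.36  0.55  2.06 -0.    0.52  2.21]
shift tool [8.  1.5 2.5] rotvec [-0.    -0.006  0.005]
```

Front: turn 0.22 clockwise.

Request:
jog_arm(
  deltas=[8,1.5,2.5,0,-0.006,0.005,0.55,0,0,0,0,0,0,0.55,0,0,0,0,0,0,0.2,0,0,0,0,0,0,0.2,0,0,0,0,0,0,0.2],
)

```text
t: 16.58
eef_pos: [420.7, 230.6, 233.2]
tcp_rot: [-2.743, 1.567, 0.127]
ft_force: [0.7, -3.6, -4.5]
opening: 0.372
```

Run:
```python
from h import *
cal();print(np.arctan2(*toolR()[[1,0],1]))
```

```text
t 16.57 pos [420.7 230.6 233.2] grasp [421.4 230.7  62.2] 
X [ 0.004  0.    -1.   ] Y [-0.268 -0.963 -0.002] Z [-0.963  0.268 -0.004] open 0.372 F [ 0.7 -3.6 -4.5] q [ 0.36  0.56  2.07 -0.    0.51  2.21]
-1.8422683444926444
```

Request:
jog_arm(
  deltas=[0,0,0,0.11,0,0,0.2,0,0,0,0.11,0,0,0.2,0,0,0,0,0,0,0.2],
)

```text
t: 16.95
eef_pos: [420.7, 230.3, 233.2]
tcp_rot: [-2.579, 1.567, 0.065]
ft_force: [0.6, 0.3, -2.8]
opening: 0.376
```

Run:
```python
from h import *
cal();print(np.arctan2(*toolR()[[1,0],1]))
```

```text
t 16.95 pos [420.7 230.3 233.2] grasp [421.3 230.4  62.2] 
X [ 0.004  0.    -1.   ] Y [-0.476 -0.879 -0.002] Z [-0.879  0.477 -0.003] open 0.376 F [ 0.6  0.3 -2.8] q [ 0.36  0.56  2.07 -0.    0.51  2.43]
-2.0674663210185624
```

Request:
jog_arm(
  deltas=[0,0,0,0,0,0,0.55,0,0,0,0,0,0,0.55,-50,0,0,0,0,0,0.55,-50,0,0,0,0,0,0.55,0,-6,-58,0,0,0,0.55,0,-6,-58,0,0,0,0.55,0,0,0,-0.187,0,0,0.55,0,0,0,-0.187,0,0,0.55,0,0,0,0,0,0,0.55],
)

```text
t: 18.08
eef_pos: [531.6, 185.2, 338.1]
tcp_rot: [-2.916, 1.565, 0.121]
ft_force: [0.4, 0.2, -0.0]
opening: 0.551
```

Run:
```python
from h import *
cal();print(np.arctan2(*toolR()[[1,0],1]))
e=shot('wrist','w10.png')
```

```text
t 18.07 pos [531.6 185.2 338.1] grasp [532.7 185.3 167.1] 
X [ 0.006  0.001 -1.   ] Y [-0.105 -0.994 -0.001] Z [-0.994  0.105 -0.006] open 0.551 F [ 0.4  0.2 -0. ] q [ 0.22  0.48  1.79 -0.    0.87  1.89]
-1.6757385228652437
```

View pics/w10.png

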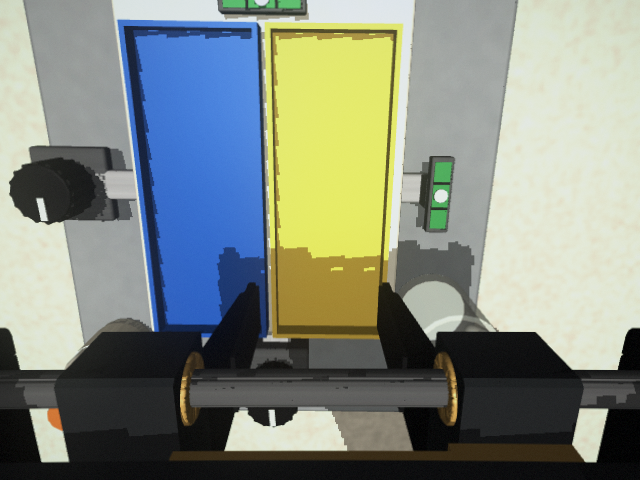

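Request:
jog_arm(
  deltas=[0,10,-22,0,-0.006,0,0.55,0,0,0,0,0,0,0.55],
)

```text
t: 18.38
eef_pos: [552.2, 173.2, 338.4]
tcp_rot: [-1.411, 1.569, 1.616]
ft_force: [-0.2, 0.8, 0.0]
opening: 0.551
```

Run:
```python
from vial import *
e=shot('wrist','w11.png'); im=e['image']
p=im.astype(int);g=((p[...,1]>p[...,0]+40)&(p[...,1]>p[...,2]+30)).astype(np.uint8)
g=cv2.morphologyEx(g,cv2.MORPH_CLOSE,np.ones((17,17)));k,l,st,ce=cv2.connectedComponentsWithStats(g)
i=0
for s in st[1:]:
    if s[4]>300:
        x,y,w,h=s[:4]; vial(im,(max(y-8,0),y+h+8,x-8,x+w+8),f'pics/v11_{i}.png');i+=1
a=[cv2.imread(f'pics/v11_{j}.png') for j in range(i)]
o=np.zeros((max(q.shape[0] for q in a),sum(q.shape[1] for q in a),3),np.uint8);x=0
for q in a:o[:q.shape[0],x:x+q.shape[1]]=q;x+=q.shape[1]
cv2.imwrite('pics/v11.png',o);print(o.shape);cal()
```

```text
tube c [242.5  38.5] len 77.0 wid 19.0 bub [242.51674641  38.0430622 ] npx 209 off px from tube c 0.016746411483254064 marks [-14.18  14.66] u [1. 0.] bub-markmid mm -0.13794817622568767
tube c [422.07614136 224.43400955] len 63.979847 wid 16.03058624267578 bub [422.3        225.48461538] npx 130 off px from tube c -1.0319866532523658 marks [-13.11  10.97] u [ 0.07 -1.  ] bub-markmid mm 0.027548402862529527
(400, 650, 3)
t 18.43 pos [551.5 173.5 338.3] grasp [551.4 173.8 167.3] 
X [-0.001  0.001 -1.   ] Y [-0.113 -0.994 -0.001] Z [-0.994  0.113  0.001] open 0.551 F [-1.7 -0.2 -0.3] q [0.19 0.5  1.75 0.   0.89 1.87]
```

View pics/v11.png

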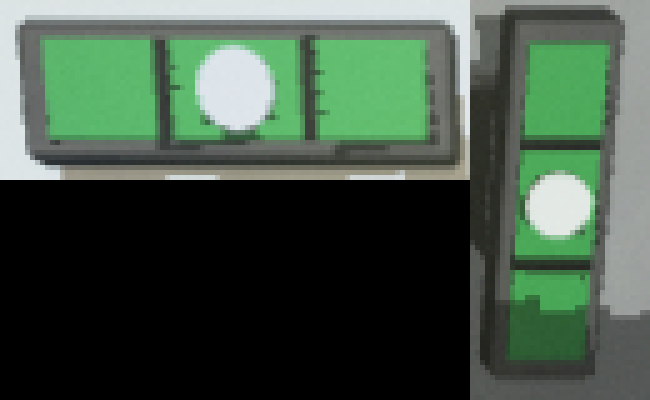

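Run:
```python
from h import *
c=eyes.read_camera('wrist'); im=c['image'][:,:,::-1].copy()
yaw=-0.116; ex=np.array([np.cos(yaw),np.sin(yaw),0]);ey=np.array([-np.sin(yaw),np.cos(yaw),0]);P=np.array([570,213.1,45])
for s in(1,-1):
  for a in(-92,92):
    for b in(-34,34):
      for z in (11,23):
        u=proj(c,P+ex*a+ey*(39*s+b)+[0,0,z]); 
        if abs(u[0])<2000: cv2.circle(im,tuple(int(v) for v in u),2,(0,0,255) if z==11 else (255,0,255),-1)
cv2.imwrite('pics/w12.png',im)
```

```text
(no output)
```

View pics/w12.png

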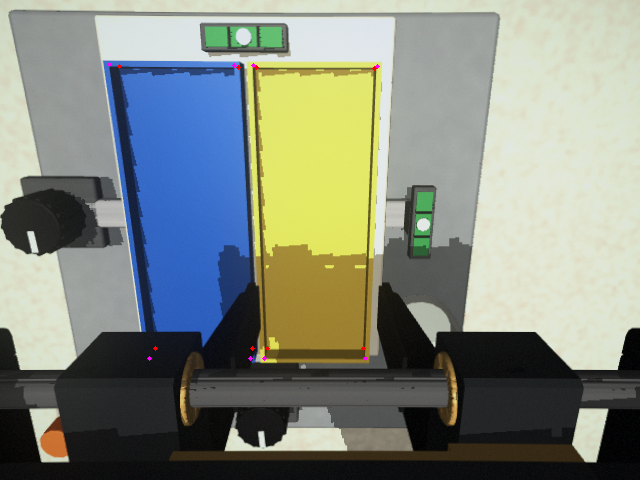

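Request:
jog_arm(
  deltas=[0,55,-11,0,0,0,0.4,0,55,-11,0,0,0,0.4,0,55,-11,0,0,0,0.4,0,55,-11,0,0,0,0.4,0,55,-11,0,0,0,0.4,0,55,-11,0,0,0,0.4,0,54,-11,0,0,0,0.4,0,0,0,-0.187,0,0,0.4,0,0,0,-0.187,0,0,0.4,0,0,0,-0.187,0,0,0.4],
)

```text
t: 19.73
eef_pos: [580.7, -222.1, 337.7]
tcp_rot: [-1.386, 1.568, 2.209]
ft_force: [-0.1, 0.8, -0.4]
opening: 0.399
```

Request:
jog_arm(
  deltas=[0,0,0,-0.187,0,0,0.4,0,0,0,-0.187,0,0,0.4,0,0,0,-0.187,0,0,0.4,0,0,0,-0.187,0,0,0.4,0,0,0,-0.187,0,0,0.4,0,0,0,-0.187,0,0,0.4,0,0,0,0,0,0,0.4],
)

```text
t: 20.6
eef_pos: [578.9, -216.1, 337.8]
tcp_rot: [-2.351, 1.565, 2.368]
ft_force: [-0.5, -0.6, -0.3]
opening: 0.396
```

Run:
```python
from h import *
cal();print(np.arctan2(*toolR()[[1,0],1]))
e=shot('wrist','w13.png'); print(proj(e,(582,-216.5,75)));goto((582,-216.5,120),down(0.12))
```

```text
t 20.6 pos [ 578.9 -216.1  337.8] grasp [ 578.2 -215.4  166.8] 
X [-0.004  0.004 -1.   ] Y [ 1.     0.006 -0.004] Z [ 0.006 -1.    -0.004] open 0.396 F [-0.5 -0.6 -0.3] q [-0.46  0.55  1.65  0.    0.95 -0.47]
0.00644734671478466
[324.58668161 255.34824625]
shift tool [46.8  3.2  0.6] rotvec [-0.116 -0.004  0.004]
```

View pics/w13.png

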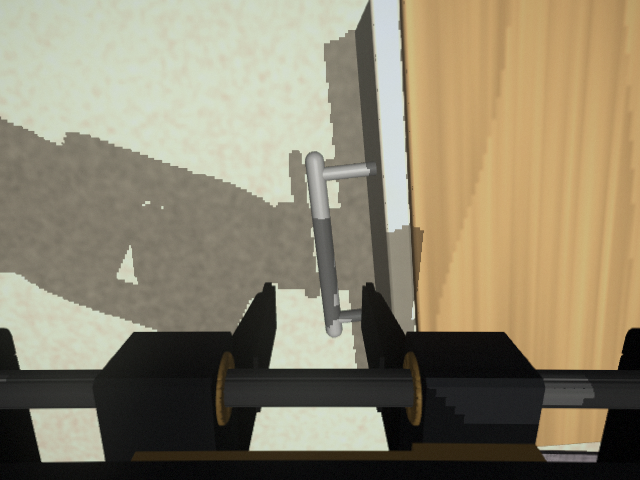

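Run:
```python
from h import *
c=eyes.read_camera('wrist')
a=onz(c,(314,157),72);b=onz(c,(334,332),72);print(a,b,(a+b)/2,np.linalg.norm(a-b),np.arctan2(-(a-b)[0]*-1,1),np.arctan2((b-a)[0],(a-b)[1]))
m=(a+b)/2
goto((m[0],m[1],70),down(0.119))
```

```text
[ 575.49081417 -157.89545813   72.        ] [ 588.63748344 -270.40641143   72.        ] [ 582.0641488  -214.15093478   72.        ] 113.27642969906746 -1.4948776264456216 0.11632042853277039
shift tool [96.8  3.4 -1.8] rotvec [-0.115 -0.004  0.004]
```

Request:
jog_arm(
  deltas=[35,3.4,-1.8,-0.115,-0.004,0.004,0.37,25,0,0,0,0,0,0.37,0,0,0,0,0,0,0.37],
)

```text
t: 21.08
eef_pos: [582.4, -213.7, 277.2]
tcp_rot: [1.157, 1.569, -0.303]
ft_force: [0.3, -0.1, 1.1]
opening: 0.371
```

Run:
```python
from h import *
cal();print(np.arctan2(*toolR()[[1,0],1]))
e=shot('wrist','w14.png');goto((582,-214,70),down(0.117))
```

```text
t 21.07 pos [ 582.4 -213.7  277.2] grasp [ 582.7 -213.8  106.2] 
X [ 0.002 -0.001 -1.   ] Y [0.994 0.11  0.002] Z [ 0.11  -0.994  0.001] open 0.371 F [ 0.3 -0.1  1.1] q [-0.46  0.63  1.69  0.    0.82 -0.57]
0.11059162026851553
shift tool [37.3 -0.7  0.1] rotvec [-0.006  0.002 -0.003]
```

View pics/w14.png

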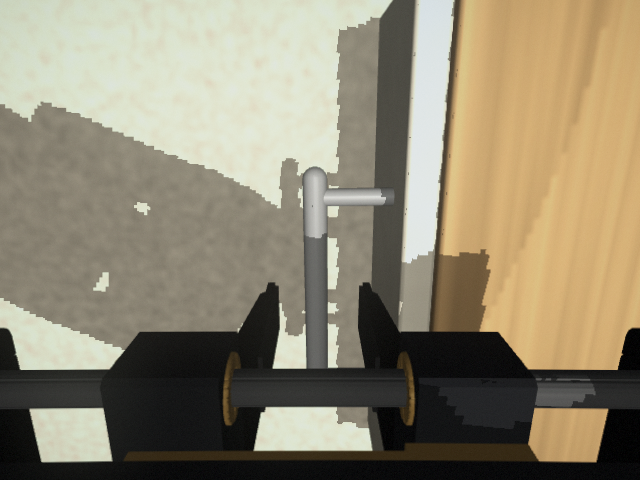

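Request:
jog_arm(
  deltas=[18,-0.5,0,-0.006,0.002,-0.003,0.37,18,0,0,0,0,0,0.37,0,0,0,0,0,0,0.37,0,0,0,0,0,0,0,0,0,0,0,0,0,0,0,0,0,0,0,0,0],
)

```text
t: 21.88
eef_pos: [581.8, -214.2, 242.2]
tcp_rot: [-0.526, 1.57, -1.982]
ft_force: [-21.8, -9.2, 9.1]
opening: 0.113
```

Run:
```python
from h import *
cal();print(np.arctan2(*toolR()[[1,0],1]))
```

```text
t 21.88 pos [ 581.8 -214.2  242.2] grasp [ 581.7 -214.3   71.2] 
X [-0.    -0.001 -1.   ] Y [ 0.993  0.115 -0.   ] Z [ 0.115 -0.993  0.001] open 0.113 F [-21.8  -9.2   9.1] q [-0.46  0.68  1.71 -0.    0.75 -0.57]
0.11508546456069131
```

Request:
jog_arm(
  deltas=[0,-8,0,0,0,0,0,0,-16,0,0,0,0,0,0,-20,0,0,0,0,0,0,-20,0,0,0,0,0,0,-20,0,0,0,0,0,0,-20,0,0,0,0,0,0,-20,0,0,0,0,0,0,-20,0,0,0,0,0,0,-20,0,0,0,0,0],
)

```text
t: 23.0
eef_pos: [410.6, -233.9, 242.2]
tcp_rot: [0.847, 1.561, -0.608]
ft_force: [3.7, -3.7, -9.0]
opening: 0.105
```

Run:
```python
from h import *
cal();print(np.arctan2(*toolR()[[1,0],1]))
```

```text
t 23.0 pos [ 410.6 -233.9  242.2] grasp [ 411.9 -234.9   71.2] 
X [ 0.008 -0.005 -1.   ] Y [0.993 0.115 0.007] Z [ 0.115 -0.993  0.006] open 0.105 F [ 3.7 -3.7 -9. ] q [-0.66  0.53  2.08  0.    0.51 -0.77]
0.11571649194552648
```

Request:
jog_arm(
  deltas=[0,-10,0,0,-0.006,0.003,0,0,-7,0,0,0,0,0,0,-4,0,0,0,0,0,0,0,0,0,0,0,0],
)

```text
t: 23.5
eef_pos: [389.9, -235.2, 242.1]
tcp_rot: [0.879, 1.549, -0.579]
ft_force: [-1.6, -1.0, -5.6]
opening: 0.107
```

Run:
```python
from h import *
cal()
c=shot('top','t15.png')
cv2.imwrite('pics/t15c.png',cv2.resize(c['image'][110:330,310:490,::-1],None,fx=2.7,fy=2.7,interpolation=cv2.INTER_CUBIC))
```

```text
t 23.5 pos [ 389.9 -235.2  242.1] grasp [ 393.1 -237.3   71.2] 
X [ 0.019 -0.012 -1.   ] Y [0.994 0.112 0.017] Z [ 0.112 -0.994  0.014] open 0.107 F [-1.6 -1.  -5.6] q [-0.69  0.52  2.13  0.01  0.47 -0.81]
```

View pics/t15c.png

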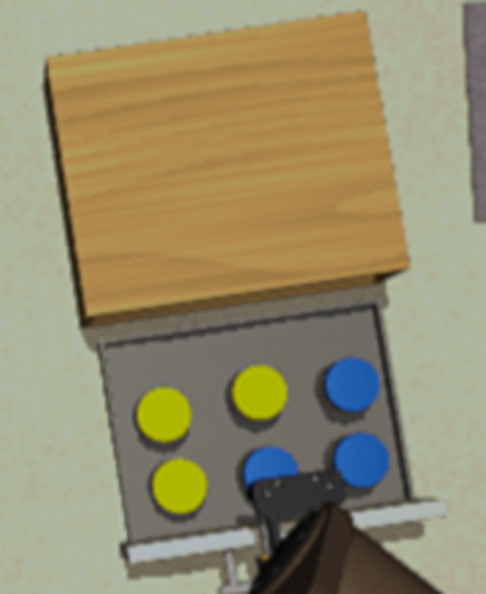

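Request:
jog_arm(
  deltas=[0,0,0,0,-0.019,0.01,0.3,0,0,0,0,0,0,0.3,-50,0,0,0,0,0,0.6,-50,0,0,0,0,0,0.6,0,50,0,0.187,0,0,0.6,0,0,0,0.187,0,0,0.6,0,0,0,0.187,0,0,0.6,0,0,0,0.187,0,0,0.6,0,0,0,0.187,0,0,0.6,0,0,0,0.187,0,0,0.6],
)

```text
t: 24.8
eef_pos: [436.4, -227.7, 349.7]
tcp_rot: [1.798, 1.52, -0.792]
ft_force: [-0.5, 0.2, -1.0]
opening: 0.598
```

Request:
jog_arm(
  deltas=[-40,0,0,0.187,0,0,0.6,-40,0,0,0.187,0,0,0.6,0,0,0,0.1,0,0,0.6,0,0,0,0,0,0,0.6],
)

```text
t: 25.3
eef_pos: [432.5, -225.3, 432.7]
tcp_rot: [2.265, 1.519, -0.805]
ft_force: [0.1, 0.2, -0.5]
opening: 0.6
```

Run:
```python
from h import *
cal();print(np.arctan2(*toolR()[[1,0],1]))
e=shot('wrist','w16.png')
```

```text
t 25.3 pos [ 432.5 -225.3  432.7] grasp [ 438.6 -231.7  261.9] 
X [ 0.036 -0.037 -0.999] Y [ 0.071 -0.997  0.04 ] Z [-0.997 -0.072 -0.033] open 0.6 F [ 0.1  0.2 -0.5] q [-0.61  0.26  1.86 -0.01  0.98  0.89]
-1.499687328643058
```

View pics/w16.png

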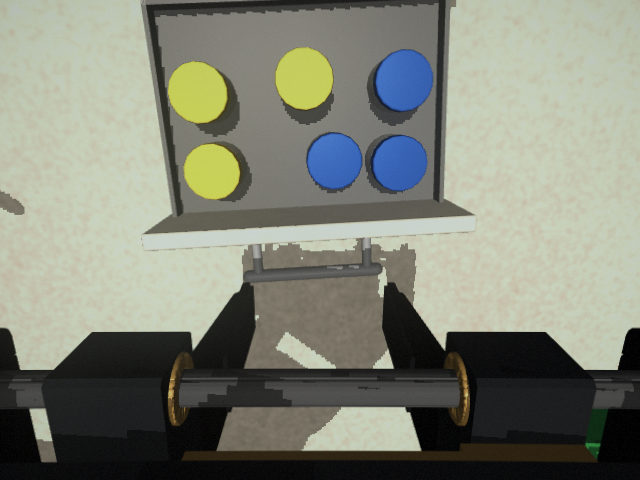

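```bash
cat > pots.py <<'E'
from h import *
def pots(c,zt=68,minA=300):
    im=c['image'].astype(int);r,g,b=im[...,0],im[...,1],im[...,2];out=[]
    for nm,m in dict(blue=(b>r+60)&(b>g+25),yellow=(r>b+70)&(g>b+70)).items():
        k,l,st,ce=cv2.connectedComponentsWithStats(m.astype(np.uint8))
        for i in range(1,k):
            if st[i,4]<minA: continue
            cn=cv2.findContours((l==i).astype(np.uint8),cv2.RETR_EXTERNAL,cv2.CHAIN_APPROX_NONE)[0][0]
            P=np.array([onz(c,p,zt)[:2] for p in cn[:,0,:].astype(float)])
            (cx,cy),rad=cv2.minEnclosingCircle(P.astype(np.float32))
            out.append((nm,cx,cy,rad))
            print(nm,'px',np.round(ce[i],0),'world',round(cx,1),round(cy,1),'rad',round(rad,1))
    return out
E
python3 - <<'E'
from pots import *
c=eyes.read_camera('wrist'); o=pots(c)
yaw=0.117; ex=np.array([np.cos(yaw),np.sin(yaw)]);ey=np.array([-np.sin(yaw),np.cos(yaw)]);D=np.array([393,-237])+134*ex
print(D)
for n,x,y,r in o: d=np.array([x,y])-D; print(n,np.round([d@ex,d@ey],1))
E
```

```text
blue px [404.  80.] world 554.3 -297.6 rad 22.5
blue px [334. 161.] world 489.5 -248.5 rad 22.5
blue px [399. 163.] world 491.1 -302.0 rad 22.5
yellow px [304.  78.] world 550.1 -220.1 rad 22.4
yellow px [197.  92.] world 533.8 -139.4 rad 22.5
yellow px [211. 171.] world 474.2 -150.3 rad 22.5
[ 526.08388278 -221.35774488]
blue [ 19.2 -79. ]
blue [-39.5 -22.7]
blue [-44.1 -76. ]
yellow [24.  -1.5]
yellow [17.2 80.5]
yellow [-43.2  76.6]
```

Run:
```python
from h import *
goto((550,-220,120),down(-1.454))
```

```text
shift tool [ 145.1   -2.3 -112.7] rotvec [-0.043 -0.032 -0.04 ]
```

Request:
jog_arm(
  deltas=[40,-1,-38,-0.043,-0.032,-0.04,0.6,50,-1,-38,0,0,0,0.6,50,0,-37,0,0,0,0.6,0,0,0,0,0,0,0.6],
)

```text
t: 25.9
eef_pos: [548.8, -213.4, 288.9]
tcp_rot: [-0.249, 1.569, 3.018]
ft_force: [0.1, -0.7, 0.9]
opening: 0.597
```

Run:
```python
from pots import *
cal();c=shot('wrist','w17.png');pots(c);goto((550,-220,60),down(-1.454))
```

```text
t 25.9 pos [ 548.8 -213.4  288.9] grasp [ 548.5 -213.4  117.9] 
X [-0.002  0.    -1.   ] Y [ 0.125 -0.992 -0.   ] Z [-0.992 -0.125  0.002] open 0.597 F [ 0.1 -0.7  0.9] q [-0.48  0.58  1.76 -0.    0.8   0.96]
blue px [483. 286.] world 555.9 -297.3 rad 23.1
blue px [366. 360.] world 501.1 -244.0 rad 15.9
blue px [367. 411.] world 475.4 -250.2 rad 15.8
yellow px [332. 276.] world 551.0 -219.9 rad 22.5
yellow px [172. 287.] world 534.6 -139.4 rad 22.6
shift tool [60.2  6.5 -1. ] rotvec [ 0.008 -0.    -0.001]
```

View pics/w17.png

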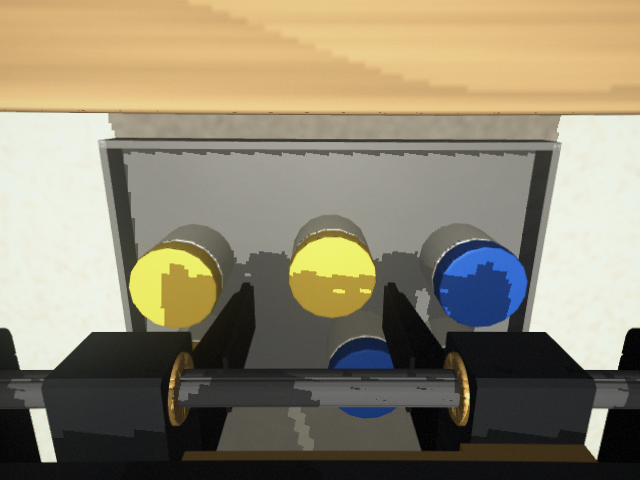

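Request:
jog_arm(
  deltas=[18,6.5,-2,0,0,0,0.6,20,0,0,0,0,0,0.6,18,0,0,0,0,0,0.6,0,0,0,0,0,0,0.6],
)

```text
t: 26.45
eef_pos: [549.3, -222.4, 236.8]
tcp_rot: [2.39, 1.563, -0.626]
ft_force: [0.8, 0.3, -0.6]
opening: 0.598
```

Run:
```python
from h import *
cal();goto((551,-220,60),down(-1.454))
```

```text
t 26.45 pos [ 549.3 -222.4  236.8] grasp [ 550.4 -223.2   65.9] 
X [ 0.006 -0.005 -1.   ] Y [ 0.125 -0.992  0.005] Z [-0.992 -0.125 -0.006] open 0.598 F [ 0.8  0.3 -0.6] q [-0.5   0.66  1.79 -0.    0.69  0.95]
shift tool [ 5.8 -2.2 -2. ] rotvec [ 0.008 -0.006 -0.005]
```

Grip and lift.

Request:
jog_arm(
  deltas=[5.5,-2,-1,0.008,-0.006,-0.005,0.6,0,0,0,0,0,0,0.6,0,0,0,0,0,0,0.3,0,0,0,0,0,0,0.3,0,0,0,0,0,0,0.3,-30,0,0,0,0,0,0.3,-40,0,0,0,0,0,0.3,-40,0,0,0,0,0,0.3],
)

```text
t: 27.45
eef_pos: [549.5, -220.5, 343.6]
tcp_rot: [-0.47, 1.568, 2.788]
ft_force: [0.3, -0.7, -0.9]
opening: 0.478
```

Run:
```python
from h import *
cal();goto((621.1,167.9,165),down(-1.687))
```

```text
t 27.45 pos [ 549.5 -220.5  343.6] grasp [ 549.  -220.4  172.6] 
X [-0.003  0.001 -1.   ] Y [ 0.116 -0.993 -0.001] Z [-0.993 -0.116  0.003] open 0.478 F [ 0.3 -0.7 -0.9] q [-0.49  0.51  1.71 -0.    0.92  0.96]
shift tool [   7.8 -377.5 -116.3] rotvec [0.233 0.003 0.001]
```

Request:
jog_arm(
  deltas=[0,-30,-10,0,0,0,0.3,0,-53,-16,0,0,0,0.3,0,-53,-16,0,0,0,0.3,0,-53,-16,0,0,0,0.3,0,-53,-16,0,0,0,0.3,0,-53,-16,0,0,0,0.3,0,-45,-14,0,0,0,0.3,0,-35,-11,0.12,0,0,0.3,0,0,0,0.12,0,0,0.3,0,0,0,0,0,0,0.3],
)

```text
t: 28.7
eef_pos: [622.0, 177.9, 346.5]
tcp_rot: [2.728, 1.567, -0.543]
ft_force: [0.6, 0.4, -1.1]
opening: 0.477
```

Run:
```python
from h import *
cal();goto((621.1,167.9,110),down(-1.687))
```

```text
t 28.7 pos [622.  177.9 346.5] grasp [622.6 177.6 175.5] 
X [ 0.003 -0.002 -1.   ] Y [-0.129 -0.992  0.002] Z [-0.992  0.129 -0.004] open 0.477 F [ 0.6  0.4 -1.1] q [ 0.18  0.58  1.56 -0.    0.99  1.88]
shift tool [65.6 10.  -0.1] rotvec [-0.014 -0.004 -0.002]
```

Request:
jog_arm(
  deltas=[30,9,0,-0.014,-0.004,-0.002,0.3,35,1,0,0,0,0,0.3,0,0,0,0,0,0,0.3],
)

```text
t: 29.08
eef_pos: [620.8, 166.7, 280.9]
tcp_rot: [-2.118, 1.57, 0.916]
ft_force: [-0.4, 0.6, -0.2]
opening: 0.481
```

Run:
```python
from h import *
cal();goto((621.1,167.9,97),down(-1.687))
```

```text
t 29.07 pos [620.8 166.7 280.9] grasp [620.9 166.8 109.9] 
X [ 0.001  0.001 -1.   ] Y [-0.107 -0.994 -0.001] Z [-0.994  0.107 -0.   ] open 0.481 F [-0.4  0.6 -0.2] q [0.16 0.65 1.63 0.   0.86 1.84]
shift tool [12.9 -1.2 -0.1] rotvec [ 0.009 -0.     0.001]
```

Request:
jog_arm(
  deltas=[7,-1,0,0.009,0,0,0.3,5,0,0,0,0,0,0.3,0,0,0,0,0,0,0.3],
)

```text
t: 29.45
eef_pos: [621.6, 167.5, 271.2]
tcp_rot: [-2.73, 1.566, 0.296]
ft_force: [-0.0, 0.4, -0.7]
opening: 0.476
```

Run:
```python
from h import *
cal();goto((621.1,167.9,97),down(-1.687))
shot('wrist','w18.png')
```

```text
t 29.45 pos [621.6 167.5 271.2] grasp [622.4 167.7 100.2] 
X [ 0.004  0.001 -1.   ] Y [-0.115 -0.993 -0.002] Z [-0.993  0.115 -0.004] open 0.476 F [-0.   0.4 -0.7] q [0.16 0.66 1.63 0.   0.84 1.85]
shift tool [ 3.2 -0.4  0.6] rotvec [ 0.001 -0.004  0.002]
```

View pics/w18.png

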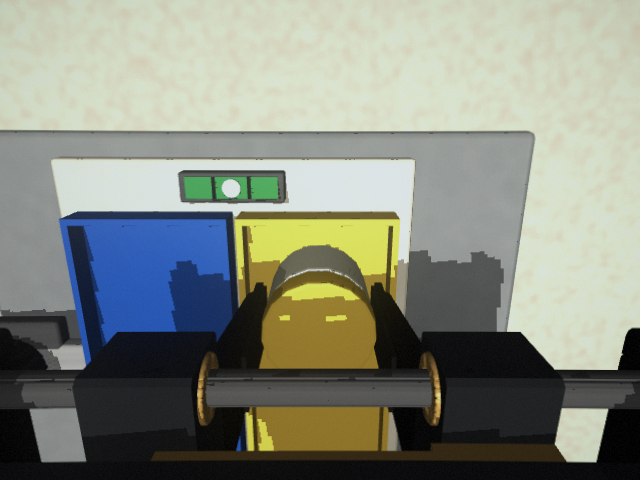

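Request:
jog_arm(
  deltas=[3,0,0.5,0,-0.004,0.002,0.3,1,0,0,0,0,0,0.3],
)

```text
t: 29.75
eef_pos: [621.4, 167.7, 269.7]
tcp_rot: [-2.996, 1.567, 0.031]
ft_force: [-6.2, -0.5, 9.8]
opening: 0.479
```

Request:
jog_arm(
  deltas=[0,0,0,0,0,0,0.6,0,0,0,0,0,0,0.6,-40,0,0,0,0,0,0.6,-40,0,0,0,0,0,0.6,0,0,0,0,0,0,0.6],
)

```text
t: 30.38
eef_pos: [621.3, 167.8, 351.9]
tcp_rot: [-3.011, 1.567, 0.016]
ft_force: [-0.3, 0.4, 0.4]
opening: 0.601
```

Run:
```python
from pots import *
cal();c=shot('wrist','w19.png');goto((534.5,-139.4,150),down(-1.454))
```

```text
t 30.38 pos [621.3 167.8 351.9] grasp [621.8 167.9 180.9] 
X [ 0.003  0.    -1.   ] Y [-0.115 -0.993 -0.   ] Z [-0.993  0.115 -0.003] open 0.601 F [-0.3  0.4  0.4] q [ 0.16  0.57  1.57 -0.    1.    1.85]
shift tool [ 29.2 315.1  50.7] rotvec [-0.232 -0.001 -0.   ]
```

View pics/w19.png

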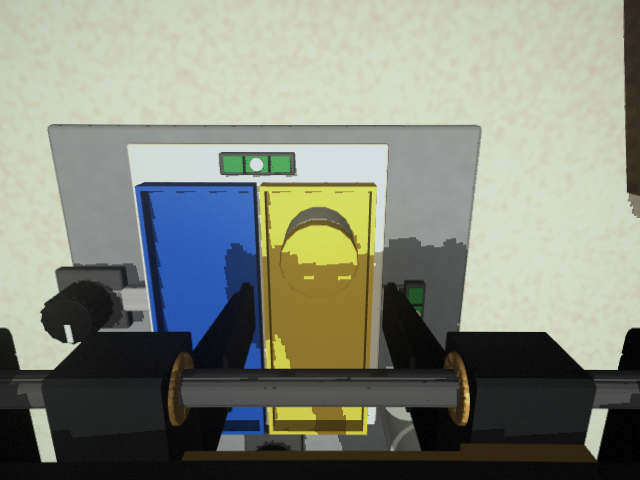

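Request:
jog_arm(
  deltas=[0,52,8,0,0,0,0.6,0,52,8,0,0,0,0.6,0,52,8,0,0,0,0.6,0,52,8,0,0,0,0.6,10,52,8,0,0,0,0.6,20,48,8,-0.116,0,0,0.6,10,0,0,-0.116,0,0,0.6,0,0,0,0,0,0,0.6],
)

```text
t: 31.42
eef_pos: [533.7, -141.4, 299.3]
tcp_rot: [-0.325, 1.558, 2.94]
ft_force: [0.9, 1.5, -0.1]
opening: 0.598
```

Run:
```python
from pots import *
cal();c=shot('wrist','w20.png');pots(c);goto((534.5,-139.4,100),down(-1.454))
```

```text
t 31.43 pos [ 533.7 -141.4  299.3] grasp [ 531.6 -141.   128.3] 
X [-0.012  0.002 -1.   ] Y [ 0.123 -0.992 -0.004] Z [-0.992 -0.123  0.012] open 0.598 F [ 0.9  1.5 -0.1] q [-0.38  0.52  1.85 -0.    0.79  1.07]
blue px [611. 266.] world 555.1 -296.6 rad 22.9
blue px [595. 351.] world 499.4 -299.4 rad 18.1
yellow px [316. 265.] world 534.8 -139.1 rad 22.4
yellow px [322. 352.] world 475.0 -150.0 rad 22.0
shift tool [28.7 -1.7 -1.2] rotvec [0.006 0.011 0.004]
```

Request:
jog_arm(
  deltas=[22,-1,-1,0.006,0.011,0.004,0.6,24,0,0,0,0,0,0.6,22,0,0,0,0,0,0.6,0,0,0,0,0,0,0.6],
)

```text
t: 31.98
eef_pos: [535.6, -137.6, 230.7]
tcp_rot: [2.443, 1.569, -0.589]
ft_force: [0.4, 0.1, -0.1]
opening: 0.599
```

Run:
```python
from h import *
cal();goto((534.8,-139.2,60),down(-1.454))
```

```text
t 31.98 pos [ 535.6 -137.6  230.7] grasp [ 535.8 -137.8   59.7] 
X [ 0.002 -0.001 -1.   ] Y [ 0.11  -0.994  0.001] Z [-0.994 -0.11  -0.001] open 0.599 F [ 0.4  0.1 -0.1] q [-0.37  0.63  1.89 -0.    0.62  1.09]
shift tool [-0.3  1.5  0.9] rotvec [-0.007 -0.001 -0.001]
```

Request:
jog_arm(
  deltas=[-0.5,1.5,1,0,0,0,0.6,0,0,0,0,0,0,0.3,0,0,0,0,0,0,0.3,0,0,0,0,0,0,0.3,-30,0,0,0,0,0,0.3,-40,0,0,0,0,0,0.3,-40,0,0,0,0,0,0.3,0,0,0,0,0,0,0.3],
)

```text
t: 32.98
eef_pos: [534.6, -138.7, 347.1]
tcp_rot: [2.565, 1.566, -0.468]
ft_force: [0.2, 0.0, -0.9]
opening: 0.478
```

Run:
```python
from h import *
cal();goto((565.5,174.4,170),down(-1.687))
```

```text
t 32.98 pos [ 534.6 -138.7  347.1] grasp [ 535.2 -139.   176.1] 
X [ 0.004 -0.002 -1.   ] Y [ 0.108 -0.994  0.002] Z [-0.994 -0.108 -0.004] open 0.478 F [ 0.2  0.  -0.9] q [-0.37  0.46  1.8  -0.    0.88  1.09]
shift tool [   5.6 -307.9  -64.5] rotvec [ 0.224 -0.004 -0.002]
```

Request:
jog_arm(
  deltas=[0,-30,-6,0,0,0,0.3,0,-52,-11,0,0,0,0.3,0,-54,-11,0,0,0,0.3,0,-54,-11,0,0,0,0.3,0,-50,-11,0,0,0,0.3,0,-40,-9,0.112,0,0,0.3,0,-18,-4,0.112,0,0,0.3,0,0,0,0,0,0,0.3],
)

```text
t: 33.98
eef_pos: [566.9, 172.7, 337.9]
tcp_rot: [0.568, 1.564, -2.697]
ft_force: [0.1, -0.2, -1.7]
opening: 0.478
```

Run:
```python
from h import *
cal();goto((565.5,174.4,112),down(-1.687))
```

```text
t 33.98 pos [566.9 172.7 337.9] grasp [565.9 172.2 166.9] 
X [-0.006 -0.003 -1.   ] Y [-0.124 -0.992  0.004] Z [-0.992  0.124  0.006] open 0.478 F [ 0.1 -0.2 -1.7] q [ 0.18  0.52  1.71 -0.    0.92  1.88]
shift tool [54.9 -1.7  1.3] rotvec [-0.008  0.006 -0.004]
```

Request:
jog_arm(
  deltas=[25,-2,1,-0.008,0.006,-0.004,0.3,25,0,0,0,0,0,0.3,12,0,0,0,0,0,0.3,0,0,0,0,0,0,0.3],
)

```text
t: 34.48
eef_pos: [565.5, 171.6, 272.6]
tcp_rot: [0.308, 1.569, -2.942]
ft_force: [0.6, 0.6, -0.8]
opening: 0.48
```

Run:
```python
from h import *
cal();goto((565.5,174.4,97),down(-1.687))
```

```text
t 34.48 pos [565.5 171.6 272.6] grasp [565.1 171.5 101.6] 
X [-0.002 -0.    -1.   ] Y [-0.108 -0.994  0.001] Z [-0.994  0.108  0.002] open 0.48 F [ 0.6  0.6 -0.8] q [ 0.18  0.6   1.77 -0.    0.77  1.86]
shift tool [ 4.6 -2.8  0.3] rotvec [ 0.008  0.002 -0.001]
```

Request:
jog_arm(
  deltas=[3,-3,0.3,0.008,0.002,0,0.3,2,0,0,0,0,0,0.3,1,0,0,0,0,0,0.3],
)

```text
t: 34.85
eef_pos: [565.5, 174.5, 269.3]
tcp_rot: [-3.057, 1.568, -0.032]
ft_force: [-3.7, -2.9, 6.4]
opening: 0.478
```

Request:
jog_arm(
  deltas=[0,0,0,0,0,0,0.6,0,0,0,0,0,0,0.6,-40,0,0,0,0,0,0.6,-40,0,0,0,0,0,0.6],
)

```text
t: 35.35
eef_pos: [565.3, 174.6, 349.9]
tcp_rot: [1.444, 1.57, -1.814]
ft_force: [0.9, -0.0, 0.3]
opening: 0.597
```

Run:
```python
from pots import *
cal();c=shot('wrist','w21.png');pots(c,104);goto((475,-150,130),down(-1.454))
```

```text
t 35.35 pos [565.3 174.6 349.9] grasp [565.2 174.5 178.9] 
X [-0.    -0.001 -1.   ] Y [-0.116 -0.993  0.001] Z [-0.993  0.116  0.   ] open 0.597 F [ 0.9 -0.   0.3] q [ 0.19  0.5   1.7  -0.    0.93  1.88]
blue px [196. 203.] world 585.2 240.0 rad 86.8
yellow px [318. 219.] world 577.4 173.6 rad 86.6
shift tool [ 53.2 333.2  53. ] rotvec [-0.233 -0.006  0.001]
```

View pics/w21.png

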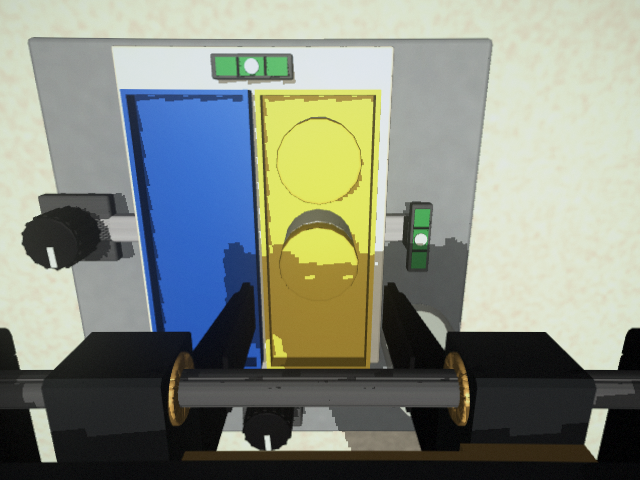

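Request:
jog_arm(
  deltas=[0,54,9,0,0,0,0.6,0,54,9,0,0,0,0.6,0,54,9,0,0,0,0.6,0,54,9,0,0,0,0.6,10,52,9,0,0,0,0.6,20,45,8,-0.116,0,0,0.6,15,12,0,-0.116,0,0,0.6,5,0,0,0,0,0,0.6,0,0,0,0,0,0,0.6],
)

```text
t: 36.52
eef_pos: [475.9, -150.7, 305.5]
tcp_rot: [2.971, 1.553, -0.049]
ft_force: [-0.5, -0.1, 0.2]
opening: 0.599
```

Run:
```python
from pots import *
cal();c=shot('wrist','w22.png');pots(c);goto((475,-150,60),down(-1.454))
```

```text
t 36.52 pos [ 475.9 -150.7  305.5] grasp [ 479.  -150.8  134.5] 
X [ 0.018 -0.001 -1.   ] Y [ 0.121 -0.993  0.003] Z [-0.992 -0.121 -0.018] open 0.599 F [-0.5 -0.1  0.2] q [-0.44  0.45  1.97  0.01  0.7   1.  ]
blue px [612. 166.] world 554.4 -296.6 rad 22.5
blue px [496. 271.] world 489.9 -247.9 rad 22.6
blue px [593. 279.] world 491.6 -301.0 rad 22.9
yellow px [315. 277.] world 474.7 -149.8 rad 22.4
shift tool [74.7 -0.9  2.3] rotvec [ 0.005 -0.018 -0.003]
```

Request:
jog_arm(
  deltas=[24,-1,2,0.005,-0.018,-0.003,0.6,26,0,0,0,0,0,0.6,24,0,0,0,0,0,0.6,0,0,0,0,0,0,0.6],
)

```text
t: 37.08
eef_pos: [475.9, -146.7, 232.8]
tcp_rot: [2.554, 1.565, -0.472]
ft_force: [0.7, 0.1, 0.4]
opening: 0.597
```

Run:
```python
from h import *
cal();goto((474.8,-150,60),down(-1.454))
```

```text
t 37.08 pos [ 475.9 -146.7  232.8] grasp [ 476.7 -147.2   61.8] 
X [ 0.005 -0.003 -1.   ] Y [ 0.116 -0.993  0.003] Z [-0.993 -0.116 -0.005] open 0.597 F [0.7 0.1 0.4] q [-0.43  0.57  2.03 -0.    0.53  1.02]
shift tool [1.8 3.1 1.5] rotvec [-0.001 -0.005 -0.003]
```

Request:
jog_arm(
  deltas=[1.5,3,1.5,0,-0.005,-0.003,0.6,0,0,0,0,0,0,0.6,0,0,0,0,0,0,0.3,0,0,0,0,0,0,0.3,0,0,0,0,0,0,0.3,-30,0,0,0,0,0,0.3,-40,0,0,0,0,0,0.3,-40,0,0,0,0,0,0.3,0,0,0,0,0,0,0.3],
)

```text
t: 38.2
eef_pos: [474.9, -149.5, 347.0]
tcp_rot: [2.462, 1.569, -0.564]
ft_force: [-0.6, 0.3, -1.5]
opening: 0.477
```

Run:
```python
from h import *
cal();goto((509.9,180.9,170),down(-1.687))
```

```text
t 38.2 pos [ 474.9 -149.5  347. ] grasp [ 475.2 -149.6  176. ] 
X [ 0.002 -0.001 -1.   ] Y [ 0.115 -0.993  0.001] Z [-0.993 -0.115 -0.002] open 0.477 F [-0.6  0.3 -1.5] q [-0.44  0.39  1.93 -0.    0.82  1.02]
shift tool [   5.7 -324.1  -72.8] rotvec [ 0.232 -0.002 -0.001]
```

Request:
jog_arm(
  deltas=[0,-30,-7,0,0,0,0.3,0,-54,-12,0,0,0,0.3,0,-55,-12,0,0,0,0.3,0,-55,-12,0,0,0,0.3,0,-53,-12,0,0,0,0.3,0,-45,-10,0.116,0,0,0.3,0,-23,-3,0.116,0,0,0.3,0,0,0,0,0,0,0.3],
)

```text
t: 39.2
eef_pos: [509.0, 180.5, 337.9]
tcp_rot: [0.367, 1.562, -2.9]
ft_force: [0.0, -0.9, -1.9]
opening: 0.478
```

Run:
```python
from h import *
cal();goto((509.9,180.9,112),down(-1.687))
```

```text
t 39.2 pos [509.  180.5 337.9] grasp [507.6 180.1 166.9] 
X [-0.008 -0.002 -1.   ] Y [-0.125 -0.992  0.003] Z [-0.992  0.125  0.008] open 0.478 F [ 0.  -0.9 -1.9] q [ 0.22  0.45  1.84 -0.    0.86  1.91]
shift tool [54.9 -0.7 -1.3] rotvec [-0.009  0.008 -0.003]
```

Request:
jog_arm(
  deltas=[25,-1,-1,-0.009,0.008,-0.003,0.3,25,0,0,0,0,0,0.3,12,0,0,0,0,0,0.3,0,0,0,0,0,0,0.3],
)

```text
t: 39.7
eef_pos: [509.4, 178.5, 272.1]
tcp_rot: [0.452, 1.568, -2.799]
ft_force: [0.3, 0.6, -0.5]
opening: 0.48
```

Run:
```python
from h import *
cal();goto((509.9,180.9,97),down(-1.687))
```

```text
t 39.7 pos [509.4 178.5 272.1] grasp [508.9 178.3 101.1] 
X [-0.003 -0.001 -1.   ] Y [-0.11  -0.994  0.001] Z [-0.994  0.11   0.003] open 0.48 F [ 0.3  0.6 -0.5] q [ 0.21  0.55  1.9  -0.    0.7   1.9 ]
shift tool [ 4.1 -2.5 -0.3] rotvec [ 0.006  0.003 -0.001]
```

Request:
jog_arm(
  deltas=[2,-2.5,-0.3,0.006,0.003,0,0.3,2,0,0,0,0,0,0.3,1,0,0,0,0,0,0.3],
)

```text
t: 40.08
eef_pos: [510.0, 180.8, 270.0]
tcp_rot: [2.945, 1.568, -0.312]
ft_force: [-3.6, -1.7, 7.2]
opening: 0.48
```

Request:
jog_arm(
  deltas=[0,0,0,0,0,0,0.6,0,0,0,0,0,0,0.6,-40,0,0,0,0,0,0.6,-40,0,0,0,0,0,0.6],
)

```text
t: 40.58
eef_pos: [509.8, 180.9, 350.9]
tcp_rot: [1.905, 1.569, -1.352]
ft_force: [-0.0, 0.4, -0.1]
opening: 0.599
```

Run:
```python
from pots import *
cal();goto((554.5,-297,130),down(-1.454))
```

```text
t 40.58 pos [509.8 180.9 350.9] grasp [509.9 180.7 179.9] 
X [ 0.    -0.001 -1.   ] Y [-0.115 -0.993  0.001] Z [-0.993  0.115 -0.   ] open 0.599 F [-0.   0.4 -0.1] q [ 0.22  0.44  1.83 -0.    0.88  1.91]
shift tool [ 50.5 469.5 -99.4] rotvec [-0.232 -0.    -0.001]
```

Request:
jog_arm(
  deltas=[0,56,-12,0,0,0,0.6,0,57,-12,0,0,0,0.6,0,57,-12,0,0,0,0.6,0,57,-12,0,0,0,0.6,0,57,-12,0,0,0,0.6,0,57,-12,0,0,0,0.6,10,50,-12,0,0,0,0.6,20,45,-10,-0.116,0,0,0.6,15,18,-5,-0.116,0,0,0.6,0,0,0,0,0,0,0.6],
)

```text
t: 41.82
eef_pos: [561.1, -295.6, 310.9]
tcp_rot: [2.823, 1.557, -0.194]
ft_force: [0.3, -0.1, -0.3]
opening: 0.598
```

Run:
```python
from pots import *
cal();c=shot('wrist','w23.png');pots(c);goto((554.5,-297,60),down(-1.454))
```

```text
t 41.83 pos [ 561.1 -295.6  310.9] grasp [ 563.5 -296.   139.9] 
X [ 0.014 -0.003 -1.   ] Y [ 0.125 -0.992  0.004] Z [-0.992 -0.125 -0.013] open 0.598 F [ 0.3 -0.1 -0.3] q [-0.59  0.6   1.63  0.01  0.89  0.85]
blue px [319. 280.] world 555.5 -298.0 rad 22.5
blue px [314. 358.] world 499.4 -301.8 rad 20.6
shift tool [80.5  0.9  8. ] rotvec [ 0.008 -0.014 -0.005]
```

View pics/w23.png

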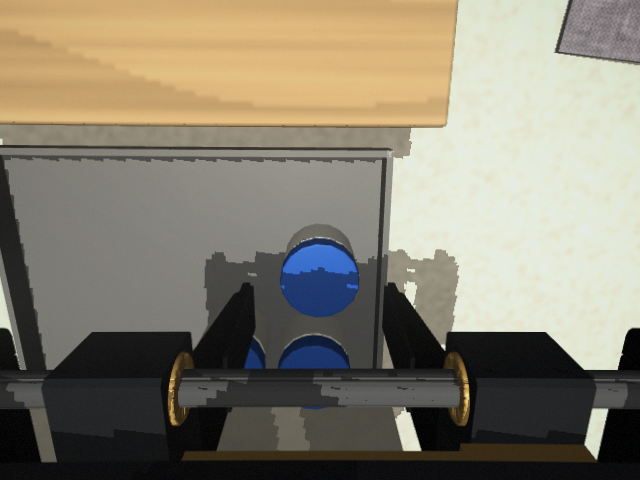

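Request:
jog_arm(
  deltas=[26,1,8,0.008,-0.014,-0.005,0.57,27,0,0,0,0,0,0.57,27,0,0,0,0,0,0.57,0,0,0,0,0,0,0.57],
)

```text
t: 42.38
eef_pos: [554.3, -292.5, 234.3]
tcp_rot: [2.48, 1.566, -0.552]
ft_force: [-0.1, -0.2, 0.0]
opening: 0.572
```

Run:
```python
from h import *
cal();goto((555,-297.5,60),down(-1.454))
```

```text
t 42.38 pos [ 554.3 -292.5  234.3] grasp [ 554.9 -292.9   63.3] 
X [ 0.004 -0.002 -1.   ] Y [ 0.109 -0.994  0.003] Z [-0.994 -0.109 -0.004] open 0.572 F [-0.1 -0.2  0. ] q [-0.59  0.7   1.7   0.    0.74  0.87]
shift tool [ 3.3  5.  -0.2] rotvec [-0.007 -0.004 -0.003]
```

Request:
jog_arm(
  deltas=[0,5,0,0,-0.004,-0.003,0.59,2.5,0,0,0,0,0,0.59,0,0,0,0,0,0,0.3,0,0,0,0,0,0,0.3,0,0,0,0,0,0,0.3,-30,0,0,0,0,0,0.3,-40,0,0,0,0,0,0.3,-40,0,0,0,0,0,0.3,0,0,0,0,0,0,0.3],
)

```text
t: 43.5
eef_pos: [555.1, -296.8, 348.5]
tcp_rot: [2.437, 1.569, -0.597]
ft_force: [0.4, -0.4, -1.4]
opening: 0.475
```

Run:
```python
from h import *
cal();goto((630.1,245.3,170),down(-1.687))
```

```text
t 43.5 pos [ 555.1 -296.8  348.5] grasp [ 555.4 -297.   177.5] 
X [ 0.002 -0.001 -1.   ] Y [ 0.108 -0.994  0.001] Z [-0.994 -0.108 -0.002] open 0.475 F [ 0.4 -0.4 -1.4] q [-0.6   0.55  1.61 -0.    0.98  0.87]
shift tool [   7.  -530.9 -133. ] rotvec [ 0.224 -0.002 -0.001]
```

Request:
jog_arm(
  deltas=[0,-30,-8,0,0,0,0.3,0,-56,-14,0,0,0,0.3,0,-56,-14,0,0,0,0.3,0,-56,-14,0,0,0,0.3,0,-56,-14,0,0,0,0.3,0,-56,-14,0,0,0,0.3,0,-56,-14,0,0,0,0.3,0,-56,-14,0,0,0,0.3,0,-50,-13,0,0,0,0.3,0,-35,-9,0.112,0,0,0.3],
)

```text
t: 44.75
eef_pos: [629.0, 234.4, 337.2]
tcp_rot: [0.096, 1.56, -3.058]
ft_force: [0.4, -1.0, -0.5]
opening: 0.479
```

Run:
```python
from h import *
cal();goto((630.1,245.3,150),down(-1.687))
```

```text
t 44.75 pos [629.  234.4 337.2] grasp [627.2 234.2 166.2] 
X [-0.011 -0.001 -1.   ] Y [-0.012 -1.     0.001] Z [-1.     0.012  0.011] open 0.479 F [ 0.4 -1.  -0.5] q [0.26 0.62 1.5  0.   1.02 1.84]
shift tool [ 16.1 -10.9  -1.1] rotvec [ 0.104  0.011 -0.002]
```

Request:
jog_arm(
  deltas=[16,-8,-1,0.104,0.011,-0.002,0.3,20,0,0,0,0,0,0.3,16,0,0,0,0,0,0.3,0,0,0,0,0,0,0.3],
)

```text
t: 45.25
eef_pos: [628.9, 245.9, 278.7]
tcp_rot: [0.308, 1.566, -2.951]
ft_force: [0.2, -0.1, 0.2]
opening: 0.477
```

Run:
```python
from h import *
cal();goto((630.1,245.3,97),down(-1.687))
```

```text
t 45.25 pos [628.9 245.9 278.7] grasp [628.1 245.7 107.7] 
X [-0.005 -0.001 -1.   ] Y [-0.117 -0.993  0.001] Z [-0.993  0.117  0.005] open 0.477 F [ 0.2 -0.1  0.2] q [0.27 0.69 1.54 0.   0.91 1.96]
shift tool [10.7  0.4 -1.3] rotvec [-0.001  0.005 -0.001]
```

Request:
jog_arm(
  deltas=[7,0,-1.3,0,0.005,0,0.3,2,0,0,0,0,0,0.3,0,0,0,0,0,0,0.3],
)

```text
t: 45.62
eef_pos: [630.6, 245.3, 272.3]
tcp_rot: [-3.062, 1.567, -0.038]
ft_force: [0.1, -0.6, -0.5]
opening: 0.478
```

Request:
jog_arm(
  deltas=[1.5,0,0,0,0,0,0.3,0,0,0,0,0,0,0.3],
)

```text
t: 45.88
eef_pos: [630.9, 245.1, 271.8]
tcp_rot: [-2.964, 1.565, 0.059]
ft_force: [-0.6, 0.3, -0.5]
opening: 0.475
```

Request:
jog_arm(
  deltas=[2,0,0,0,0,0,0.3,1.5,0,0,0,0,0,0.3],
)

```text
t: 46.12
eef_pos: [630.8, 244.9, 271.6]
tcp_rot: [-2.911, 1.563, 0.112]
ft_force: [-7.5, -1.9, 15.5]
opening: 0.479
```

Request:
jog_arm(
  deltas=[0,0,0,0,0,0,0.6,0,0,0,0,0,0,0.6,-40,0,0,0,0,0,0.6,-40,0,0,0,0,0,0.6],
)

```text
t: 46.62
eef_pos: [630.4, 244.4, 349.6]
tcp_rot: [2.845, 1.569, -0.416]
ft_force: [0.8, 0.8, 0.5]
opening: 0.601
```

Run:
```python
from pots import *
cal();shot('wrist','w24.png');goto((489.8,-248.2,140),down(-1.454))
c=eyes.read_camera('top');print('top');pots(c,68,60)
```

```text
t 46.62 pos [630.4 244.4 349.6] grasp [630.7 244.3 178.6] 
X [ 0.002 -0.001 -1.   ] Y [-0.119 -0.993  0.001] Z [-0.993  0.119 -0.002] open 0.601 F [0.8 0.8 0.5] q [ 0.27  0.62  1.48 -0.    1.04  1.96]
shift tool [ 42.4 506.1  82. ] rotvec [-0.236 -0.009  0.001]
top
blue px [222.  62.] world 1043.4 212.7 rad 212.8
blue px [208. 260.] world 544.2 226.9 rad 66.4
blue px [443. 280.] world 489.6 -301.1 rad 22.8
blue px [419. 282.] world 487.6 -247.5 rad 22.9
yellow px [359. 133.] world 834.3 -131.8 rad 78.5
yellow px [231. 255.] world 562.2 172.4 rad 99.5
```

View pics/w24.png

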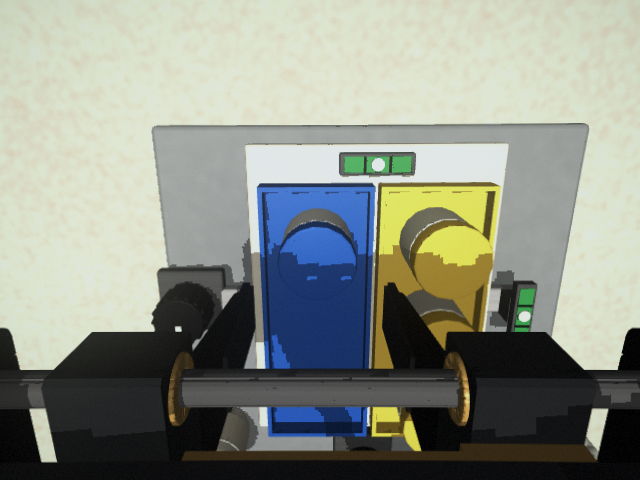

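Request:
jog_arm(
  deltas=[0,56,9,0,0,0,0.6,0,57,9,0,0,0,0.6,0,57,9,0,0,0,0.6,0,57,9,0,0,0,0.6,0,57,9,0,0,0,0.6,0,57,9,0,0,0,0.6,0,57,9,0,0,0,0.6,0,50,9,0,0,0,0.6,0,45,8,-0.178,0,0,0.6,10,0,0,-0.178,0,0,0.6],
)

```text
t: 47.98
eef_pos: [488.2, -250.5, 333.4]
tcp_rot: [-3.108, 1.565, 0.281]
ft_force: [0.1, 0.1, -0.8]
opening: 0.598
```

Request:
jog_arm(
  deltas=[10,0,0,-0.178,0,0,0.6,10,0,0,-0.178,0,0,0.6,0,0,0,-0.178,0,0,0.6,0,0,0,0,0,0,0.6],
)

```text
t: 48.48
eef_pos: [487.2, -251.7, 308.7]
tcp_rot: [-2.671, 1.566, 1.267]
ft_force: [-0.6, 0.4, -0.8]
opening: 0.601
```

Run:
```python
from pots import *
cal();c=shot('wrist','w25.png');pots(c);goto((490,-248.2,60),down(-0.8))
```

```text
t 48.48 pos [ 487.2 -251.7  308.7] grasp [ 487.5 -251.   137.7] 
X [ 0.001  0.004 -1.   ] Y [ 0.715 -0.7   -0.002] Z [-0.7   -0.714 -0.004] open 0.601 F [-0.6  0.4 -0.8] q [-0.6   0.5   1.85  0.01  0.79  0.17]
blue px [318. 260.] world 490.0 -248.1 rad 22.7
blue px [368. 322.] world 490.8 -301.2 rad 22.0
shift tool [77.7 -0.3 -4.1] rotvec [ 0.023 -0.004  0.002]
```

View pics/w25.png

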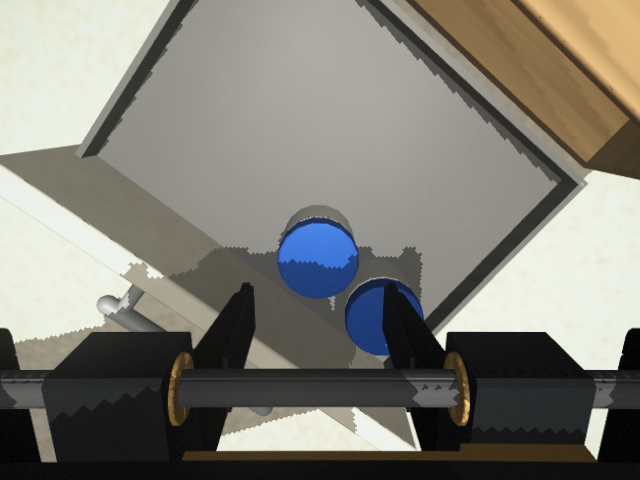

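Request:
jog_arm(
  deltas=[0,0,-4,-0.187,-0.004,0.002,0.57,0,0,0,0,0,0,0.57],
)

```text
t: 48.78
eef_pos: [490.0, -248.8, 308.2]
tcp_rot: [-2.271, 1.571, 1.846]
ft_force: [-0.1, 0.1, 0.1]
opening: 0.572
```

Run:
```python
from pots import *
cal();yaw=np.arctan2(*toolR()[[1,0],1]);print(yaw);goto((490,-248.2,60),down(yaw))
```

```text
t 48.77 pos [ 490.  -248.8  308.2] grasp [ 490.  -248.8  137.2] 
X [-0.  0. -1.] Y [ 0.828 -0.561 -0.   ] Z [-0.561 -0.828 -0.   ] open 0.572 F [-0.1  0.1  0.1] q [-0.59  0.51  1.85  0.    0.79  0.01]
-0.5956269733012233
shift tool [77.2 -0.3 -0.4] rotvec [-0. -0.  0.]
```

Request:
jog_arm(
  deltas=[25,0,0,0,0,0,0.57,27,0,0,0,0,0,0.57,25,0,0,0,0,0,0.57,0,0,0,0,0,0,0.57],
)

```text
t: 49.28
eef_pos: [490.0, -249.0, 229.8]
tcp_rot: [1.776, 1.569, -0.418]
ft_force: [-0.4, 0.6, 0.2]
opening: 0.573
```

Run:
```python
from pots import *
cal();yaw=np.arctan2(*toolR()[[1,0],1]);print(yaw);goto((490,-248.2,60),down(yaw))
```

```text
t 49.27 pos [ 490.  -249.   229.8] grasp [ 490.3 -249.2   58.8] 
X [ 0.002 -0.001 -1.   ] Y [ 0.812 -0.584  0.002] Z [-0.584 -0.812 -0.   ] open 0.573 F [-0.4  0.6  0.2] q [-0.59  0.63  1.9   0.    0.61  0.03]
-0.6233435644233103
shift tool [-1.2 -0.5 -0.7] rotvec [ 0.    -0.    -0.002]
```

Request:
jog_arm(
  deltas=[0,0,0,0,0,0,0.3,0,0,0,0,0,0,0.3,0,0,0,0,0,0,0.3,-30,0,0,0,0,0,0.3,-40,0,0,0,0,0,0.3,-40,0,0,0.15,0,0,0.3,0,0,0,0.18,0,0,0.3,0,0,0,0.18,0,0,0.3,0,0,0,0.18,0,0,0.3,0,0,0,0.14,0,0,0.3],
)

```text
t: 50.52
eef_pos: [489.3, -248.6, 349.5]
tcp_rot: [2.514, 1.56, -0.544]
ft_force: [0.3, 0.8, -0.3]
opening: 0.478
```

Run:
```python
from pots import *
cal();yaw=np.arctan2(*toolR()[[1,0],1]);print(yaw);goto((574.5,251.8,170),down(-1.687))
```

```text
t 50.52 pos [ 489.3 -248.6  349.5] grasp [ 490.8 -249.5  178.5] 
X [ 0.009 -0.005 -1.   ] Y [ 0.083 -0.997  0.006] Z [-0.997 -0.083 -0.008] open 0.478 F [ 0.3  0.8 -0.3] q [-0.59  0.45  1.81  0.    0.87  0.9 ]
-1.487897387075227
shift tool [   6.6 -491.6 -126.3] rotvec [ 0.199 -0.009 -0.005]
```

Request:
jog_arm(
  deltas=[0,-30,-8,0,0,0,0.3,0,-56,-14,0,0,0,0.3,0,-56,-14,0,0,0,0.3,0,-56,-14,0,0,0,0.3,0,-56,-14,0,0,0,0.3,0,-56,-14,0,0,0,0.3,0,-56,-14,0,0,0,0.3,0,-50,-14,0,0,0,0.3,0,-40,-11,0.1,-0.009,0,0.3,0,-20,-5,0.1,0,0,0.3],
)

```text
t: 51.78
eef_pos: [577.4, 249.2, 352.5]
tcp_rot: [2.634, 1.56, -0.64]
ft_force: [-0.3, -0.7, -1.6]
opening: 0.48
```

Run:
```python
from h import *
cal();goto((574.5,251.8,120),down(-1.687))
```

```text
t 51.77 pos [577.4 249.2 352.5] grasp [579.  248.1 181.5] 
X [ 0.009 -0.007 -1.   ] Y [-0.133 -0.991  0.005] Z [-0.991  0.133 -0.01 ] open 0.48 F [-0.3 -0.7 -1.6] q [ 0.3   0.55  1.61 -0.01  0.98  2.01]
shift tool [61.5 -2.5  3.8] rotvec [-0.017 -0.01  -0.006]
```

Request:
jog_arm(
  deltas=[20,-2.5,4,-0.017,-0.01,-0.006,0.3,30,0,0,0,0,0,0.3,20,0,0,0,0,0,0.3,0,0,0,0,0,0,0.3],
)

```text
t: 52.28
eef_pos: [571.7, 251.0, 277.7]
tcp_rot: [-0.08, 1.567, 2.956]
ft_force: [-0.2, 0.6, -1.1]
opening: 0.48
```

Run:
```python
from h import *
cal();goto((574.5,251.8,97),down(-1.687))
```

```text
t 52.27 pos [571.7 251.  277.7] grasp [571.1 251.1 106.7] 
X [-0.004  0.001 -1.   ] Y [-0.105 -0.994 -0.   ] Z [-0.994  0.105  0.004] open 0.48 F [-0.2  0.6 -1.1] q [0.31 0.63 1.68 0.   0.83 1.98]
shift tool [ 9.7 -1.1 -2.7] rotvec [0.011 0.004 0.   ]
```

Request:
jog_arm(
  deltas=[5,-1,-3,0.011,0.004,0,0.3,2,0,0,0,0,0,0.3,2,0,0,0,0,0,0.3],
)

```text
t: 52.65
eef_pos: [575.1, 250.6, 269.5]
tcp_rot: [-2.591, 1.569, 0.434]
ft_force: [-1.2, -0.1, -1.9]
opening: 0.478
```

Run:
```python
from h import *
cal();goto((574.5,251.8,97),down(-1.687))
```

```text
t 52.65 pos [575.1 250.6 269.5] grasp [575.4 250.8  98.5] 
X [ 0.002  0.001 -1.   ] Y [-0.116 -0.993 -0.001] Z [-0.993  0.116 -0.002] open 0.478 F [-1.2 -0.1 -1.9] q [0.31 0.65 1.68 0.   0.81 1.99]
shift tool [ 1.5 -1.1  0.7] rotvec [-0.    -0.002  0.001]
```

Request:
jog_arm(
  deltas=[2,-1,0.5,0,0,0,0.3,1,0,0,0,0,0,0.3],
)

```text
t: 52.9
eef_pos: [574.6, 251.8, 266.8]
tcp_rot: [-2.61, 1.568, 0.416]
ft_force: [-0.4, -1.3, -1.1]
opening: 0.481
```

Request:
jog_arm(
  deltas=[1.5,0,0,0,0,0,0.3,1,0,0,0,0,0,0.3],
)

```text
t: 53.15
eef_pos: [574.6, 251.8, 266.5]
tcp_rot: [-2.743, 1.567, 0.283]
ft_force: [-3.0, -1.6, 9.4]
opening: 0.479
```

Contact; release and go for the last blue.

Request:
jog_arm(
  deltas=[0,0,0,0,0,0,0.6,0,0,0,0,0,0,0.6,-40,0,0,0,0,0,0.6,-40,0,0,0,0,0,0.6],
)

```text
t: 53.65
eef_pos: [574.2, 251.8, 345.6]
tcp_rot: [0.482, 1.57, -2.775]
ft_force: [0.7, 0.7, 0.4]
opening: 0.602
```

Run:
```python
from pots import *
cal();goto((491,-301.3,140),down(-1.454))
```

```text
t 53.65 pos [574.2 251.8 345.6] grasp [574.1 251.7 174.6] 
X [-0.001 -0.    -1.   ] Y [-0.115 -0.993  0.   ] Z [-0.993  0.115  0.001] open 0.602 F [0.7 0.7 0.4] q [ 0.31  0.55  1.62 -0.    0.97  1.99]
shift tool [ 34.8 559.   19. ] rotvec [-0.232  0.001 -0.   ]
```

Request:
jog_arm(
  deltas=[0,58,2,0,0,0,0.6,0,58,2,0,0,0,0.6,0,58,2,0,0,0,0.6,0,58,2,0,0,0,0.6,0,58,2,0,0,0,0.6,0,58,2,0,0,0,0.6,0,58,2,0,0,0,0.6,0,58,2,0,0,0,0.6,0,50,2,0,0,0,0.6,10,35,1,-0.116,0,0,0.6],
)

```text
t: 54.9
eef_pos: [491.3, -306.1, 338.3]
tcp_rot: [3.081, 1.56, -0.052]
ft_force: [0.1, 0.2, 0.6]
opening: 0.603
```

Run:
```python
from pots import *
cal();c=shot('wrist','w26.png');pots(c);goto((491,-301.3,120),down(-1.454))
```

```text
t 54.9 pos [ 491.3 -306.1  338.3] grasp [ 493.  -306.2  167.3] 
X [ 0.01  -0.001 -1.   ] Y [ 0.008 -1.     0.001] Z [-1.    -0.008 -0.01 ] open 0.603 F [0.1 0.2 0.6] q [-0.67  0.5   1.75  0.01  0.88  0.89]
blue px [313. 252.] world 491.9 -302.7 rad 22.4
shift tool [45.6 -7.7  0. ] rotvec [-0.103 -0.009 -0.001]
```

Request:
jog_arm(
  deltas=[20,-4,0,-0.103,-0.009,0,0.58,20,0,0,0,0,0,0.58,0,0,0,0,0,0,0.58],
)

```text
t: 55.32
eef_pos: [490.4, -306.4, 295.1]
tcp_rot: [1.065, 1.57, -1.96]
ft_force: [-0.5, -0.2, 0.2]
opening: 0.579
```

Run:
```python
from pots import *
cal();c=shot('wrist','w26.png');pots(c);goto((491.5,-302.3,60),down(-1.454))
```

```text
t 55.33 pos [ 490.4 -306.4  295.1] grasp [ 490.3 -306.5  124.1] 
X [-0.    -0.001 -1.   ] Y [ 0.117 -0.993  0.001] Z [-0.993 -0.117  0.   ] open 0.579 F [-0.5 -0.2  0.2] q [-0.67  0.56  1.79 -0.    0.8   0.78]
blue px [311. 271.] world 491.9 -302.5 rad 22.5
shift tool [65.  -4.1 -1.4] rotvec [ 0.001 -0.001 -0.002]
```

Request:
jog_arm(
  deltas=[15,-4,-1.5,0,0,0,0.58,24,0,0,0,0,0,0.58,24,0,0,0,0,0,0.58,0,0,0,0,0,0,0.58],
)

```text
t: 55.88
eef_pos: [492.5, -301.0, 232.2]
tcp_rot: [2.21, 1.566, -0.814]
ft_force: [-0.6, -1.3, -0.0]
opening: 0.578
```

Run:
```python
from h import *
cal();goto((491.7,-302.4,60),down(-1.454))
```

```text
t 55.88 pos [ 492.5 -301.   232.2] grasp [ 493.1 -301.7   61.2] 
X [ 0.004 -0.004 -1.   ] Y [ 0.118 -0.993  0.004] Z [-0.993 -0.118 -0.003] open 0.578 F [-0.6 -1.3 -0. ] q [-0.66  0.65  1.83 -0.    0.66  0.79]
shift tool [1.2 1.3 0.9] rotvec [ 0.001 -0.003 -0.004]
```

Request:
jog_arm(
  deltas=[1,1,1,0,-0.003,-0.004,0.58,0,0,0,0,0,0,0.3,0,0,0,0,0,0,0.3,0,0,0,0,0,0,0.3,-30,0,0,0,0,0,0.3,-40,0,0,0,0,0,0.3,-40,0,0,0,0,0,0.3,0,0,0,0,0,0,0.3],
)

```text
t: 56.88
eef_pos: [491.5, -301.9, 346.8]
tcp_rot: [2.37, 1.568, -0.654]
ft_force: [-0.5, 0.1, -1.5]
opening: 0.476
```

Run:
```python
from h import *
cal();goto((518.9,258.3,175),down(-1.687))
```

```text
t 56.88 pos [ 491.5 -301.9  346.8] grasp [ 491.9 -302.1  175.9] 
X [ 0.002 -0.002 -1.   ] Y [ 0.118 -0.993  0.002] Z [-0.993 -0.118 -0.002] open 0.476 F [-0.5  0.1 -1.5] q [-0.67  0.49  1.74  0.    0.91  0.79]
shift tool [-1.000e-01 -5.531e+02 -9.300e+01] rotvec [ 0.234 -0.002 -0.002]
```

Request:
jog_arm(
  deltas=[0,-35,-6,0,0,0,0.3,0,-59,-10,0,0,0,0.3,0,-59,-10,0,0,0,0.3,0,-59,-10,0,0,0,0.3,0,-59,-10,0,0,0,0.3,0,-59,-10,0,0,0,0.3,0,-59,-10,0,0,0,0.3,0,-59,-10,0,0,0,0.3,0,-50,-9,0,0,0,0.3,0,-35,-6,0.117,0,0,0.3],
)

```text
t: 58.12
eef_pos: [518.8, 252.5, 336.6]
tcp_rot: [0.251, 1.563, -2.898]
ft_force: [0.6, -1.1, -1.6]
opening: 0.48
```

Run:
```python
from h import *
cal();goto((518.9,258.3,140),down(-1.687))
```

```text
t 58.12 pos [518.8 252.5 336.6] grasp [517.6 252.2 165.6] 
X [-0.008 -0.002 -1.   ] Y [-0.007 -1.     0.002] Z [-1.     0.007  0.007] open 0.48 F [ 0.6 -1.1 -1.6] q [0.34 0.5  1.75 0.   0.9  1.92]
shift tool [25.6 -5.8 -0.2] rotvec [ 0.109  0.007 -0.002]
```

Request:
jog_arm(
  deltas=[15,-3,0,0.109,0.007,0,0.3,25,0,0,0,0,0,0.3,18,0,0,0,0,0,0.3,0,0,0,0,0,0,0.3],
)

```text
t: 58.62
eef_pos: [517.1, 258.6, 272.5]
tcp_rot: [0.765, 1.564, -2.494]
ft_force: [-0.6, -0.4, -0.2]
opening: 0.479
```

Run:
```python
from h import *
cal();goto((518.9,258.3,98),down(-1.687))
```

```text
t 58.62 pos [517.1 258.6 272.5] grasp [516.2 257.9 101.5] 
X [-0.005 -0.004 -1.   ] Y [-0.117 -0.993  0.005] Z [-0.993  0.117  0.005] open 0.479 F [-0.6 -0.4 -0.2] q [ 0.35  0.59  1.8  -0.    0.76  2.04]
shift tool [ 3.5  0.  -1.9] rotvec [-0.001  0.005 -0.005]
```

Request:
jog_arm(
  deltas=[1,0,-2,0,0.005,-0.005,0.3,2,0,0,0,0,0,0.3,1,0,0,0,0,0,0.3],
)

```text
t: 59.0
eef_pos: [519.4, 258.2, 269.2]
tcp_rot: [-2.46, 1.569, 0.564]
ft_force: [-0.3, -0.9, -0.9]
opening: 0.475
```

Run:
```python
from h import *
cal();goto((518.9,258.3,98),down(-1.687))
```

```text
t 59.0 pos [519.4 258.2 269.2] grasp [519.7 258.3  98.2] 
X [ 0.002  0.001 -1.   ] Y [-0.117 -0.993 -0.001] Z [-0.993  0.117 -0.002] open 0.475 F [-0.3 -0.9 -0.9] q [0.35 0.6  1.8  0.   0.74 2.03]
shift tool [ 0.2 -0.1  0.5] rotvec [-0.001 -0.002  0.001]
```

Request:
jog_arm(
  deltas=[1.5,0,0.5,0,0,0,0.3,1,0,0,0,0,0,0.3],
)

```text
t: 59.25
eef_pos: [519.0, 258.2, 268.6]
tcp_rot: [-2.636, 1.567, 0.388]
ft_force: [-4.3, -1.3, 11.5]
opening: 0.481
```

Request:
jog_arm(
  deltas=[0,0,0,0,0,0,0.6,0,0,0,0,0,0,0.6,-45,0,0,0,0,0,0.6,-45,0,0,0,0,0,0.6,0,40,-10,0,0,0,0.6,0,0,0,0,0,0,0.6],
)

```text
t: 60.0
eef_pos: [524.0, 216.5, 361.8]
tcp_rot: [-2.722, 1.565, 0.303]
ft_force: [0.4, 0.7, 0.2]
opening: 0.597
```

Run:
```python
from pots import *
cal();shot('wrist','w27.png');goto((365,-240,190),down(-1.454))
```

```text
t 60.0 pos [524.  216.5 361.8] grasp [524.9 216.8 190.8] 
X [ 0.005  0.002 -1.   ] Y [-0.116 -0.993 -0.002] Z [-0.993  0.116 -0.005] open 0.597 F [0.4 0.7 0.2] q [0.28 0.46 1.75 0.   0.93 1.96]
shift tool [ -1.  472.8 105. ] rotvec [-0.233 -0.006  0.002]
```

View pics/w27.png

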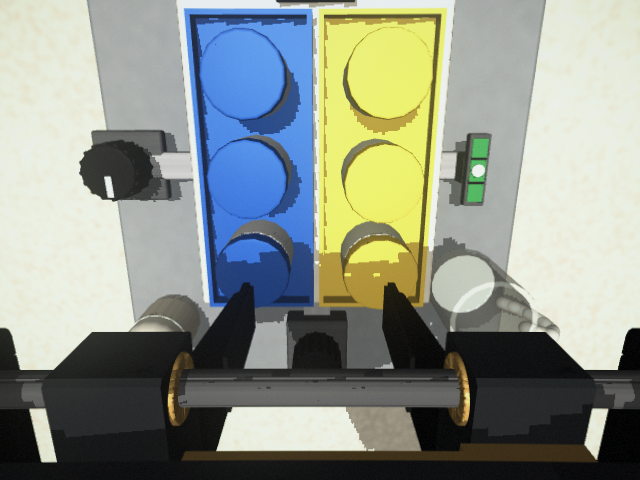

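Request:
jog_arm(
  deltas=[0,58,0,0,0,0,0,0,58,0,0,0,0,0,0,58,0,0,0,0,0,0,58,0,0,0,0,0,0,58,0,0,0,0,0,0,58,0,0,0,0,0,0,58,0,0,0,0,0,0,50,0,0,0,0,0,0,5,50,-0.116,0,0,0,0,0,50,-0.116,0,0,0],
)

```text
t: 61.3
eef_pos: [373.3, -244.4, 356.0]
tcp_rot: [-2.714, 1.563, 0.558]
ft_force: [-0.3, 0.2, -0.0]
opening: 0.003
```

Run:
```python
from pots import *
cal();c=shot('wrist','w28.png');h=[393,-237,75];print(proj(c,h));goto((368,-240,150),down(-1.454))
```

```text
t 61.3 pos [ 373.3 -244.4  356. ] grasp [ 374.3 -243.7  185. ] 
X [ 0.006  0.004 -1.   ] Y [ 0.13  -0.992 -0.003] Z [-0.991 -0.13  -0.007] open 0.003 F [-0.3  0.2 -0. ] q [-0.73  0.31  2.04  0.01  0.79  0.7 ]
[312.17741043 216.33582221]
shift tool [34.7 -3.2  0.9] rotvec [ 0.02  -0.004  0.005]
```

View pics/w28.png

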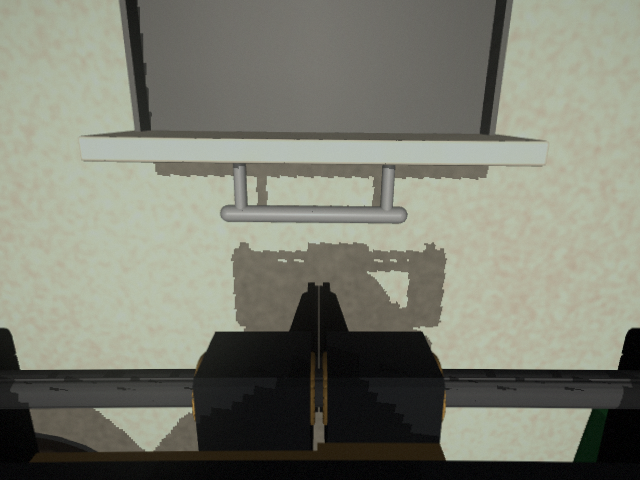

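Request:
jog_arm(
  deltas=[35,-3,6,0.02,-0.004,0.005,0,40,0,0,0,0,0,0,38,0,0,0,0,0,0,0,0,0,0,0,0,0],
)

```text
t: 61.85
eef_pos: [363.5, -240.2, 240.4]
tcp_rot: [2.443, 1.568, -0.583]
ft_force: [0.1, -0.8, 0.3]
opening: 0.003
```

Run:
```python
from h import *
cal();goto((372,-239.5,70),down(-1.454));goto((572,-215.5,70),down(-1.454))
```

```text
t 61.85 pos [ 363.5 -240.2  240.4] grasp [ 363.9 -240.4   69.4] 
X [ 0.002 -0.001 -1.   ] Y [ 0.116 -0.993  0.002] Z [-0.993 -0.116 -0.002] open 0.003 F [ 0.1 -0.8  0.3] q [-0.74  0.51  2.17  0.    0.46  0.72]
shift tool [-0.6  0.3 -8.5] rotvec [-0.001 -0.002 -0.002]
shift tool [-2.000e-01 -4.000e-01 -2.099e+02] rotvec [-0.001 -0.002 -0.002]
```

Request:
jog_arm(
  deltas=[0,0,-10,0,0,0,0,0,0,-15,0,0,0,0,0,0,-20,0,0,0,0,0,0,-22,0,0,0,0,0,0,-22,0,0,0,0,0,0,-22,0,0,0,0,0,0,-22,0,0,0,0,0,0,-22,0,0,0,0,0,0,-20,0,0,0,0,0,0,0,0,0,0,0],
)

```text
t: 63.1
eef_pos: [550.4, -214.8, 251.9]
tcp_rot: [2.372, 1.56, -0.649]
ft_force: [-0.3, -0.4, -0.3]
opening: 0.009
```

Run:
```python
from h import *
cal();goto((570,-215.8,70),down(-1.454))
```

```text
t 63.1 pos [ 550.4 -214.8  251.9] grasp [ 551.9 -215.9   80.9] 
X [ 0.009 -0.007 -1.   ] Y [ 0.12  -0.993  0.008] Z [-0.993 -0.12  -0.008] open 0.009 F [-0.3 -0.4 -0.3] q [-0.48  0.63  1.79 -0.    0.71  0.97]
shift tool [ 11.1   3.3 -19.2] rotvec [ 0.003 -0.008 -0.008]
```

Request:
jog_arm(
  deltas=[0,0,6,0.003,-0.008,-0.008,0,10,2,0,0,0,0,0,0,0,-12,0,0,0,0,0,0,-8,0,0,0,0,0,0,-5,0,0,0,0],
)

```text
t: 63.72
eef_pos: [567.1, -215.1, 242.4]
tcp_rot: [-0.305, 1.56, 2.954]
ft_force: [-46.1, -15.2, 27.2]
opening: 0.008
```

Run:
```python
from h import *
cal()
```

```text
t 63.73 pos [ 567.1 -215.1  242.4] grasp [ 565.2 -214.7   71.5] 
X [-0.011  0.002 -1.   ] Y [ 0.117 -0.993 -0.003] Z [-0.993 -0.117  0.011] open 0.008 F [-46.1 -15.2  27.2] q [-0.47  0.66  1.75 -0.    0.74  0.99]
```

Request:
jog_arm(
  deltas=[0,0,15,0,0.01,0,0,0,0,15,0,0,0,0,-50,0,0,0,0,0,0,-50,0,0,0,0,0,0,0,0,0,0,0,0,0],
)

```text
t: 64.35
eef_pos: [537.1, -219.6, 345.1]
tcp_rot: [-1.324, 1.568, 1.934]
ft_force: [-0.4, 0.2, -1.8]
opening: 0.004
```

Run:
```python
from h import *
cal();c=shot('wrist','w29.png')
print(proj(c,(582,-214,75)))
```

```text
t 64.35 pos [ 537.1 -219.6  345.1] grasp [ 536.9 -219.1  174.1] 
X [-0.001  0.003 -1.   ] Y [ 0.116 -0.993 -0.003] Z [-0.993 -0.116  0.001] open 0.004 F [-0.4  0.2 -1.8] q [-0.5   0.49  1.74  0.    0.91  0.95]
[319.15909055 176.86925308]
```

View pics/w29.png

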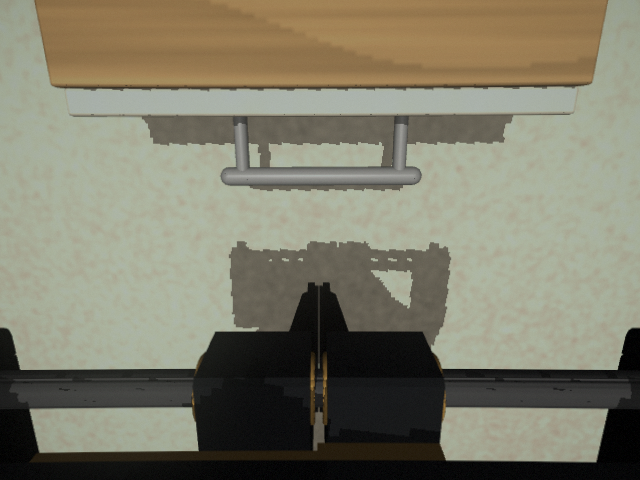

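Request:
jog_arm(
  deltas=[-10,-56,-8,0,0,0,0,-10,-56,-8,0,0,0,0,-10,-56,-8,0,0,0,0,-10,-56,-8,0,0,0,0,0,-56,-8,0,0,0,0,0,-56,-8,0,0,0,0,0,-50,-7,0.116,0,0,0,0,0,0,0.116,0,0,0,0,0,0,0,0,0,0],
)

```text
t: 65.53
eef_pos: [546.9, 182.3, 373.6]
tcp_rot: [-0.147, 1.552, 2.872]
ft_force: [-0.2, -0.6, -0.2]
opening: 0.006
```

Run:
```python
from vial import *
cal()
e=shot('wrist','w30.png'); im=e['image']
p=im.astype(int);g=((p[...,1]>p[...,0]+40)&(p[...,1]>p[...,2]+30)).astype(np.uint8)
g=cv2.morphologyEx(g,cv2.MORPH_CLOSE,np.ones((17,17)));k,l,st,ce=cv2.connectedComponentsWithStats(g)
for s in st[1:]:
    if s[4]>300:
        x,y,w,h=s[:4]; vial(im,(max(y-8,0),y+h+8,x-8,x+w+8))
c=shot('top','t30.png')
a=cv2.imread('pics/top0.png').astype(int);b=c['image'][:,:,::-1].astype(int)
# panel/handle comparison
d=np.abs(a-b).max(2)
print('cabinet region diff',(d[105:260,320:470]>30).sum(), 'bottle',(d[290:320,140:172]>40).sum(),'mug',(d[285:320,250:295]>40).sum())
cv2.imwrite('pics/cmp.png',np.hstack([cv2.resize(q[100:360,130:480].astype(np.uint8),None,fx=1.14,fy=1.14) for q in (a,b)]))
```

```text
t 65.53 pos [546.9 182.3 373.6] grasp [543.7 183.2 202.7] 
X [-0.018  0.005 -1.   ] Y [-0.122 -0.993 -0.003] Z [-0.992  0.122  0.019] open 0.006 F [-0.2 -0.6 -0.2] q [0.21 0.46 1.71 0.01 0.99 1.89]
tube c [263.51480865  25.49231529] len 68.858 wid 18.01291847229004 bub [263.51190476  25.07738095] npx 168 off px from tube c 0.0032887764464560165 marks [-12.87  12.61] u [ 1.   -0.01] bub-markmid mm 0.09287263847413615
tube c [424.25127029 193.98223114] len 59.063805 wid 14.463151931762695 bub [424.64285714 194.75      ] npx 112 off px from tube c -0.7379183587287222 marks [-12.04  10.01] u [ 0.07 -1.  ] bub-markmid mm 0.2254006698664574
cabinet region diff 0 bottle 628 mug 150
```

View pics/w30.png

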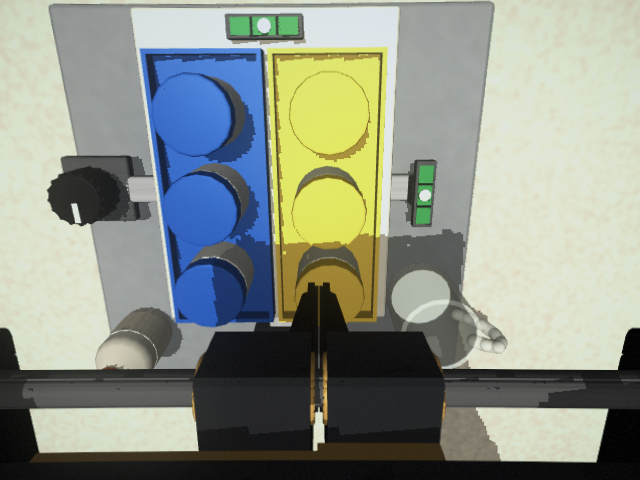

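View pics/cmp.png

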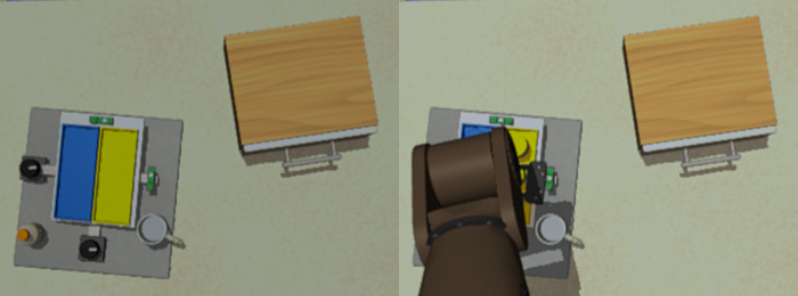

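Request:
jog_arm(
  deltas=[-20,56,0,0,0.018,0,0,0,56,0,0,0,0,0,0,56,0,0,0,0,0,0,56,0,0,0,0,0,0,56,0,0,0,0,0,0,0,0,0,0,0,0],
)

```text
t: 66.38
eef_pos: [512.7, -108.7, 392.2]
tcp_rot: [-1.514, 1.568, 1.514]
ft_force: [0.6, 0.3, 0.6]
opening: 0.0
```

Run:
```python
from h import *
cal();c=shot('top','t31.png')
a=cv2.imread('pics/top0.png').astype(int);b=c['image'][:,:,::-1].astype(int);d=np.abs(a-b).max(2)
print('bottle',(d[290:320,140:172]>40).sum(),'mug',(d[285:320,250:295]>40).sum())
cv2.imwrite('pics/cmp2.png',np.hstack([cv2.resize(q[180:360,130:310].astype(np.uint8),None,fx=2.2,fy=2.2) for q in (a,b)]))
```

```text
t 66.38 pos [ 512.7 -108.7  392.2] grasp [ 512.7 -108.3  221.2] 
X [ 0.     0.002 -1.   ] Y [-0.113 -0.994 -0.002] Z [-0.994  0.113  0.   ] open 0.0 F [0.6 0.3 0.6] q [-0.34  0.36  1.82  0.    0.96  1.35]
bottle 0 mug 0
```

View pics/cmp2.png

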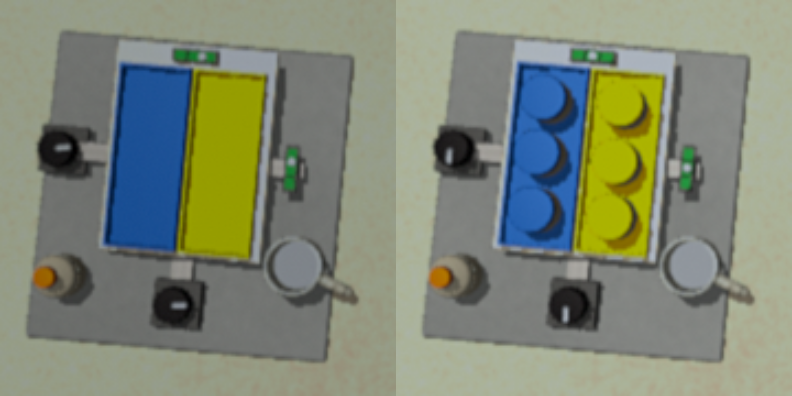

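Everything matches: six pots stand in their own trays, and the bottle, mug and cabinet are unchanged in the picture.

Run:
```python
from cell import env
print(env.job_done())
```

```text
the job is handed in; nothing more can be done
None
```

The job is done and handed in after about 66 s on the robot's clock. I levelled the shelf first, turning both foot knobs clockwise (front about 1.6 rad, side about 1.7 rad). Then I opened the drawer, stood all six pots (three blue, three yellow) upright in their trays, and pushed the drawer home.

**Last checks**
- **Level:** in the last wrist picture, with all pots on, the side bubble was 0.1 mm and the front bubble 0.2 mm from midway between the marks, about 1 mrad of tilt each.
- **Drawer:** the cabinet area in the top picture was identical to the start, so it is fully home.
- **Bottle and mug:** their areas in the top picture were unchanged.
- **Robot:** at hand-in it was clear of everything.

**What did not go cleanly**
- **First knob grip:** the first grip on the front knob sat about 11 mm too high and showed 35 N at the wrist, so I released and regripped.
- **Drawer push:** the closed fingertips rode up about 10 mm, so I backed off and lowered. At the drawer's stop the wrist then read about 46 N along the push. That was on the fingertips, not the gripper's body, and well under the 120 N wrist limit.
- **Moved pot:** one blue pot in the drawer seemed to have been knocked close to its neighbour. I found it again with the wrist camera and picked it diagonally.

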